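# Lock the analyser barrel of a bench polariscope

### The job

The analyser on the polariscope has been set by its green pointer arm and now has to be locked there. Swing the steady round by its orange knob until its rubber nose just rests against the side of the green arm, then, with the steady holding the barrel still, screw the knurled lock ring clockwise until it is firmly tight, and let go. The green pointer must stay at its setting throughout; leave the steady against it and do not disturb the glassware.

Things in the scene. Friction and masses are not known exactly. Their poses are not given: they have to be found in the camera images.
- polariscope: Instrument fixed to the table: white housing 190 x 190 x 62 mm, dial disc 224 mm across with its top 74 mm above the table, dark fixed collar (80 mm across, top at 92 mm) under the lock ring. Origin: centre of the underside; z up, the common axis of barrel, ring and steady; x points over the dial's graduated side.
- pointer (a point): Tip of the green pointer arm, on its centre line, 100 mm from the axis, 82.5 mm above the table. The arm, a flat radial bar 10 mm wide with its top at 86 mm, is one piece with the barrel, so it shows the setting. The barrel turns with light friction (about 0.18 Nm): the ring drags it along clockwise unless the arm is braced.
- touch_point (a point): Point on the green arm's centre line, 84.7 mm from the axis, 82.5 mm above the table: where the steady's nose meets the arm. The arm's side faces lie 5 mm to each side of it.
- lock_ring: Knurled steel ring, 60 mm across, from 94 to 130 mm above the table, white mark on top along its x axis; origin on the polariscope axis at table height. Clockwise from above tightens. Drag about 0.3 Nm; after 1 to 2.6 rad (differs each time: two or three grasps) the resistance rises, and within another 0.12 rad the ring meets a solid stop: then it is tight. It stays where it is left.
- ring_mid (a point): Centre of the lock ring, on the axis, 112 mm above the table. The barrel's aluminium tube (42 mm across, black eyepiece rim 45 mm) stands up through the ring to 150 mm above the table.
- clamp_washer: Spring washer hidden inside the housing (not visible), pressed by the tightened ring. It winds up with 1.0 Nm/rad over 0.12 rad to a solid stop; the pressing force acts 80 mm from the axis (about 1.5 N at the full wind-up). Origin on the axis at table height.
- steady_knob (a point): Centre of the steady's orange upright knob: 22 mm across, from 86 to 122 mm above the table, 100 mm from the axis; this point is at 104 mm. The steady is a steel bar that swings about the axis, stiffly (0.6 Nm, 6 N at the knob), and stays put. It starts clockwise (from above) of the green arm; at touch the knob is 0.488 rad clockwise of the arm.
- steady_nose (a point): Centre of the steady's round rubber nose (12 mm across), 85.4 mm from the axis, 82.5 mm above the table, on the side of the steady towards the green arm, 0.359 rad counter-clockwise of the knob. It touches the arm when it is 11 mm from point touch_point.
- amber_bottle: Amber reagent bottle, bystander, 64 mm across, 130 mm tall, origin at the centre of its foot.
- beaker: Glass beaker, bystander, 74 mm across, 85 mm tall, origin at the centre of its foot.
- tube_rack: Cream test-tube rack with tubes, bystander, 150 x 85 mm, 110 mm tall with its tubes, origin at the centre of its foot.

How it is judged:
By the outcome, as a careful person would: the job done as asked, in the order asked, and still so for the second after the job is handed in, with the robot touching nothing.
It also fails if it takes over 64 s, if anything falls off the work surface, if the arm or the gripper's body presses on something with over 40 N, if the wrist force passes 120 N, or if a joint passes its speed limit or range.

### The arm

A 6-joint arm with a two-finger parallel gripper is mounted at the origin on the work surface. World frame = base frame: x ahead of the robot, y to its left, z up, the work surface at z = 0. Lengths are in mm, angles in rad, forces in N, time in s.
With the tool pointing down it reaches from about 300 to 775 mm from the base axis. Payload 14.6 kg.
Tool frame: the origin (TCP) lies midway between the tips of the shut fingers; the grasp point (between the pads) lies 19 mm behind it; y points along the fingers, x is the direction in which the jaws open and shut, and the axes are right-handed (so a half turn about y gives the same grasp; the last joint's range is limited). The gripper opens to 94 mm and grips with 3 to 60 N. Pads are 16 mm wide; open, the fingers measure 119 mm over their backs; the gripper's body (75 mm by 177 mm) begins 78 mm behind the grasp point.
Start: joints at [-0.067, 0.3, 1.521, -0, 1.321, -0.067], TCP at [549.99, -0.002, 205.446] pointing down, gripper open.
Joint ranges: [-3.03, 3.03], [-0.79, 2.21], [0.23, 2.52], [-1.04, 4.18], [0, 3.07], [-2.55, 2.55]. Speed limits (rad/s): [2.22, 2.22, 2.57, 3.14, 3.14, 3.14].

### API

Orientations are given as [roll, pitch, yaw] about the fixed x, y, z axes, in that order (R = Rz(yaw) Ry(pitch) Rx(roll)).
In Python, from cell import manip gives the robot as it stands.
- The arm moves only by the tool servo_tool, never from a script. Its argument "commands" is a list of rows, each an object with "dp": the shift along the tool's x, y, z in mm, a list of three; "turn": the turn, a rotation vector about the tool's x, y, z in degrees, a list of three. A call has 1 to 5 rows; each row is the pose to reach, as a shift and turn from the pose measured when the call began, along the tool's axes at that moment; what a row does not reach only later rows make up. A row lasts 1/12 s, in which the tool goes at most 41.7 mm and 7.16 degrees, less where a joint would pass 70% of its speed; a pose out of reach is approached as far as the arm can. A call with a gripper value outside its range is refused whole. "grip" is the gripper command: -1 is fully open, 1 is shut, values between are in proportion, set as the call begins (left out, the last holds). The fingers move at their own pace and stop on an object; "force" is the grip in N (left out, the last holds). Time passes only in rows, so rows that repeat a pose let the fingers close. It gives the time, the measured TCP pose, the force and the opening at its end, in the units of the state.
- manip.read_state(): the state, without advancing time (a new reading comes with each control period).
- manip.camera(name): name is "scene" or "side" or "wrist"; returns a dict with "img" (420x560x3 uint8, red, green, blue), "depth" (420x560 float32, mm along the optical axis (not along the pixel's ray), 0 where there is no reading), "K" (3x3 intrinsics, pixels), "R" (3x3) and "t" (3): a world point X has camera coordinates R X + t; the wrist camera has in their place "hand_eye" (4x4, takes a point from camera to tool coordinates, whose origin is the TCP and whose axes are the tool frame's). Camera axes: x right, y down, z forward; pixel columns grow to the right and rows downward; lengths in mm; the calibration is good to about 2 mm. A picture is of the moment at which its call begins: read the wrist's pose just before it.
- manip.sign_off(): hands the job in, once; it reports no verdict.
The state is a dict: "clock": time; "joints": joint angles; "qd": joint speeds; "effort": joint torques, N m; "eef_pos": TCP position; "eef_rot": TCP orientation; "wrist_force": force on the tool from outside, world axes, zero at the start; "moment": the same for the moment, N m; "finger_gap": finger opening in mm.
Only numpy, scipy, OpenCV 4.12 (cv2) and the standard library are available. Lean on these libraries where they do the work, as an engineer would, in place of code of your own. Each camera call takes 0.05 s, during which the arm holds its last target.

## Working session

There is one attempt and no reset: what is moved stays moved. The work goes in short steps, Python scripts to look and compute and a tool call to move; the robot and the scene stay as the last step left them, time stands still between calls to the robot, and variables do not carry over. Pictures are saved under pics/ and viewed, and the job is handed in when it is done.

Besides the shell and the picture viewer there is one more tool, called after "Request:" as a command line: name --argument value ..., lists and objects as JSON in quotes. servo_tool: Moves the arm, as the interface text tells. Its arguments: {"type":"object","properties":{"commands":{"type":"array","items":{"type":"object","properties":{"dp":{"type":"array","items":{"type":"number"}},"turn":{"type":"array","items":{"type":"number"}}}}},"grip":{"type":"number"},"force":{"type":"number"}},"required":["commands"]}

```bash
mkdir -p pics; ls; python3 - <<'E'
from cell import manip
import cv2, numpy as np
print(manip.read_state())
for n in ("scene","side","wrist"):
    c=manip.camera(n); cv2.imwrite(f"pics/{n}0.png",c["img"][:,:,::-1])
    np.savez(f"{n}0.npz",**{k:v for k,v in c.items()})
    print(n,c["K"].tolist(),[ (k,np.round(c[k],3).tolist()) for k in c if k in("R","t","hand_eye")])
E
```

```text
pics
{'clock': 0.0, 'joints': array([-6.66075460e-02,  3.00468134e-01,  1.52157254e+00,  2.69066205e-05,
        1.32068349e+00, -6.66165565e-02]), 'qd': array([-0.00086603, -0.0006013 ,  0.00089536,  0.00042062, -0.00047278,
        0.00013413]), 'effort': array([-1.53750298e-03, -5.31805658e+01, -3.52735734e+01,  7.07558286e-02,
        2.43994006e-02, -4.79655944e-05]), 'eef_pos': array([5.49745397e+02, 1.69708797e-02, 2.04891567e+02]), 'eef_rot': array([-1.57069500e+00,  1.12726487e-03,  2.39310533e-06]), 'wrist_force': array([ 0.47594321, -0.45994063, -0.16468784]), 'moment': array([ 0.04710435, -0.00094791, -0.03439645]), 'finger_gap': 94.01507630377752}
scene [[487.7106712579527, 0.0, 282.00837496111035], [0.0, 487.7106712579527, 218.50370763842798], [0.0, 0.0, 1.0]] [('R', [[-0.898, 0.44, 0.015], [0.34, 0.716, -0.61], [-0.279, -0.542, -0.793]]), ('t', [490.653, -148.345, 1569.151])]
side [[400.18972334421824, 0.0, 284.9278904422206], [0.0, 400.18972334421824, 213.61007176332464], [0.0, 0.0, 1.0]] [('R', [[0.977, -0.214, -0.008], [-0.135, -0.587, -0.798], [0.166, 0.781, -0.602]]), ('t', [-528.54, 144.434, 1044.354])]
wrist [[366.7240501634614, 0.0, 280.9489525006158], [0.0, 366.7240501634614, 210.43812156126035], [0.0, 0.0, 1.0]] [('hand_eye', [[1.0, 0.001, 0.001, 1.265], [-0.0, -0.272, 0.962, -179.748], [0.001, -0.962, -0.272, 79.261], [0.0, 0.0, 0.0, 1.0]])]
```

View pictures.

View pics/scene0.png

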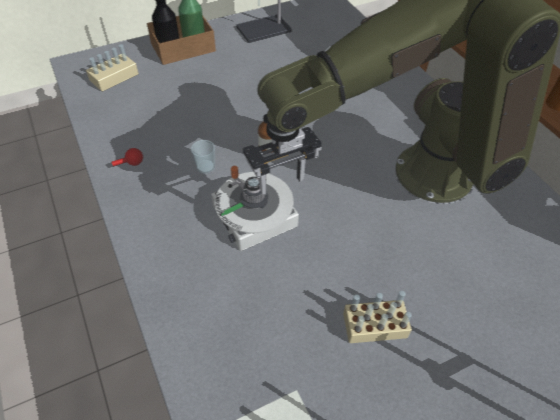

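View pics/side0.png

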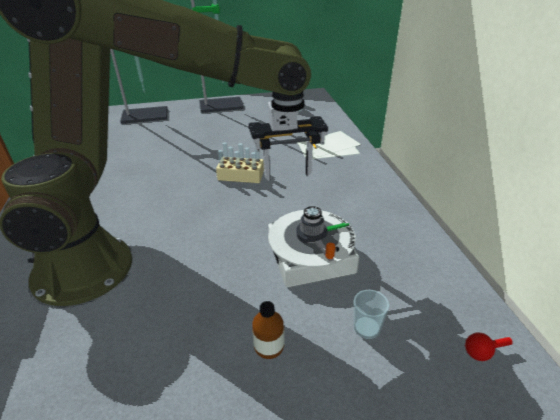

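View pics/wrist0.png

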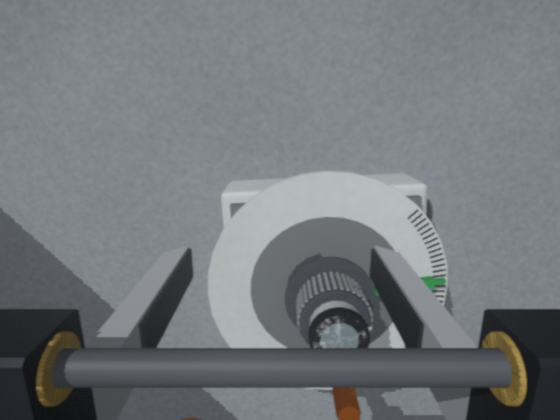

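```bash
cat > h.py <<'E'
import numpy as np, cv2
from scipy.spatial.transform import Rotation as Ro
from cell import manip
def snap(name,tag):
    s=manip.read_state(); c=manip.camera(name)
    cv2.imwrite(f"pics/{tag}.png",c["img"][:,:,::-1])
    if name=="wrist":
        T=np.eye(4);T[:3,:3]=Ro.from_euler("xyz",s["eef_rot"]).as_matrix();T[:3,3]=s["eef_pos"]
        C=T@c["hand_eye"]; 
    else:
        C=np.eye(4);C[:3,:3]=c["R"].T;C[:3,3]=-c["R"].T@c["t"]
    c["C"]=C;c["s"]=s
    return c
def ray(c,uv,z):
    uv=np.atleast_2d(uv).astype(float)
    d=np.c_[uv,np.ones(len(uv))]@np.linalg.inv(c["K"]).T@c["C"][:3,:3].T
    o=c["C"][:3,3]
    return o+d*((z-o[2])/d[:,2])[:,None]
def proj(c,X):
    X=np.atleast_2d(X).astype(float)
    p=(X-c["C"][:3,3])@c["C"][:3,:3]; p=p@c["K"].T
    return p[:,:2]/p[:,2:]
def hsv(c): return cv2.cvtColor(c["img"],cv2.COLOR_RGB2HSV)
def cents(m,n=3,amin=8):
    k,l,st,ce=cv2.connectedComponentsWithStats(m.astype(np.uint8))
    o=sorted(range(1,k),key=lambda i:-st[i,4])[:n]
    return [(st[i].tolist(),ce[i].round(1).tolist()) for i in o if st[i,4]>=amin]
def st(s=None):
    s=s or manip.read_state()
    print("t",round(s["clock"],2),"p",s["eef_pos"].round(1),"r",s["eef_rot"].round(3),"F",s["wrist_force"].round(1),"M",s["moment"].round(2),"gap",round(s["finger_gap"],1),"j",s["joints"].round(2))
E
python3 - <<'E'
from h import *
for n in("scene","side","wrist"):
    c=snap(n,n+"1"); H=hsv(c)
    h,s,v=H[...,0],H[...,1],H[...,2]
    print(n,"green",[(a,b,ray(c,b,86)[0].round(1).tolist()) for a,b in cents((h>45)&(h<80)&(s>120))])
    print(n,"orange",[(a,b,ray(c,b,104)[0].round(1).tolist()) for a,b in cents((h<13)&(s>160)&(v>60),5)])
    if n=="wrist":
        print(ray(c,[338,330],150), ray(c,[[208,285],[447,285],[330,172]],74))
E
```

```text
scene green [([225, 204, 17, 9, 42], [233.4, 207.9], [661.7, -75.2, 86.0])]
scene orange [([113, 159, 11, 6, 41], [117.9, 161.7], [905.3, -367.5, 104.0]), ([127, 150, 6, 11, 25], [129.9, 155.4], [866.6, -377.9, 104.0])]
side green [([192, 0, 210, 147, 13175], [329.8, 45.7], [1172.5, 1604.0, 86.0]), ([0, 17, 34, 145, 3732], [14.7, 93.1], [-468.7, 1177.6, 86.0]), ([115, 50, 88, 54, 2745], [155.9, 80.7], [158.6, 1198.8, 86.0])]
side orange [([466, 333, 46, 28, 710], [484.1, 345.9], [806.8, -492.3, 104.0]), ([326, 243, 9, 16, 113], [329.9, 250.2], [610.3, -181.9, 104.0])]
wrist green [([422, 277, 22, 12, 143], [432.4, 281.4], [687.0, -71.1, 86.0]), ([374, 288, 5, 7, 17], [375.9, 291.9], [637.1, -81.5, 86.0])]
wrist orange [([335, 389, 24, 31, 560], [346.6, 404.4], [612.8, -188.5, 104.0])]
[[593.13164181 -78.07910213 150.        ]] [[483.11977113 -80.9427199   74.        ]
 [706.47696501 -80.76962585  74.        ]
 [593.19666116  25.72009067  74.        ]]
```

Request:
servo_tool --commands '[{"dp": [12,-6,-35]},{"dp": [24,-12,-70]},{"dp": [36,-18,-105]},{"dp": [48,-25,-140]},{"dp": [48,-25,-140]}]'

```text
$.commands[0]: bad value
```

```bash
python3 - <<'E'
from h import *
st()
c=snap("wrist","w2"); st(); np.savez("w2.npz",img=c["img"],K=c["K"],C=c["C"],depth=c["depth"])
H=hsv(c); h,s,v=H[...,0],H[...,1],H[...,2]
print("green",[(a,b,ray(c,b,86)[0].round(1).tolist()) for a,b in cents((h>45)&(h<80)&(s>120))])
print("orange",[(a,b,ray(c,b,122)[0].round(1).tolist()) for a,b in cents((h<13)&(s>160)&(v>60),5)])
E
```

```text
t 0.3 p [549.9   0.  205.3] r [-1.571  0.     0.   ] F [ 0.2 -0.2  0.4] M [-0.02  0.03  0.02] gap 94.0 j [-0.07  0.3   1.52 -0.    1.32 -0.07]
t 0.35 p [549.9   0.  205.3] r [-1.571  0.     0.   ] F [ 1.1 -0.2 -0. ] M [-0.01  0.06  0.01] gap 93.6 j [-0.07  0.3   1.52 -0.    1.32 -0.07]
green [([422, 277, 22, 12, 141], [432.4, 281.3], [687.1, -71.0, 86.0]), ([374, 288, 5, 8, 21], [375.8, 292.0], [637.1, -81.6, 86.0])]
orange [([334, 389, 25, 31, 588], [346.3, 404.3], [608.7, -171.3, 122.0])]
```

View pics/w2.png

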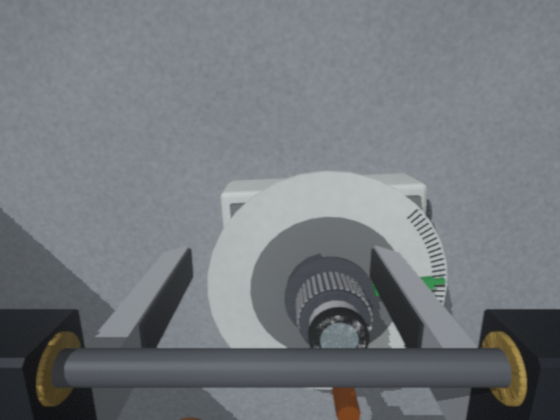

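Turn must be given too. The picture is unchanged: dial centred around (328,285), green arm at (432,281).

Request:
servo_tool --commands '[{"dp": [12,-6,-35],"turn": [0,0,0]},{"dp": [24,-12,-70],"turn": [0,0,0]},{"dp": [36,-18,-105],"turn": [0,0,0]},{"dp": [48,-25,-140],"turn": [0,0,0]},{"dp": [48,-25,-140],"turn": [0,0,0]}]'

```text
clock: 0.77
eef_pos: [598.9, -145.4, 230.9]
eef_rot: [-1.572, -0.001, -0.004]
wrist_force: [0.1, 0.7, 0.8]
finger_gap: 93.9
```

```bash
python3 - <<'E'
from h import *
st()
c=snap("wrist","w3"); st(); np.savez("w3.npz",img=c["img"],K=c["K"],C=c["C"],depth=c["depth"])
H=hsv(c); h,s,v=H[...,0],H[...,1],H[...,2]
print("green",[(a,b,ray(c,b,86)[0].round(1).tolist()) for a,b in cents((h>45)&(h<80)&(s>120))])
print("orange",[(a,b,ray(c,b,122)[0].round(1).tolist()) for a,b in cents((h<13)&(s>160)&(v>60),5)])
E
```

```text
t 0.77 p [ 598.9 -145.4  230.9] r [-1.572e+00 -1.000e-03 -4.000e-03] F [0.1 0.7 0.8] M [-0.04  0.06 -0.01] gap 93.9 j [-0.3   0.43  1.28 -0.    1.43 -0.29]
t 0.82 p [ 598.3 -142.8  230.1] r [-1.571  0.    -0.003] F [0.6 0.4 0.1] M [0.06 0.06 0.03] gap 93.6 j [-0.29  0.43  1.29 -0.    1.42 -0.29]
green [([320, 111, 74, 18, 703], [352.5, 118.9], [662.2, -76.4, 86.0])]
orange [([284, 232, 11, 13, 43], [289.5, 237.3], [607.5, -171.1, 122.0]), ([299, 241, 6, 7, 8], [302.0, 244.2], [618.0, -177.2, 122.0])]
```

View pics/w3.png

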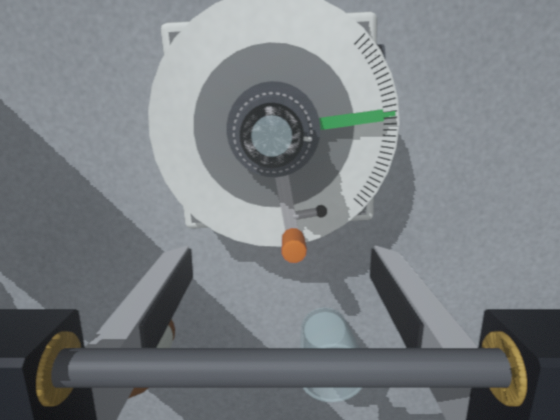

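```bash
cat > meas.py <<'E'
from h import *
def fitc(P):
    A=np.c_[2*P[:,:2],np.ones(len(P))];b=(P[:,:2]**2).sum(1)
    x=np.linalg.lstsq(A,b,rcond=None)[0];return x[:2],np.sqrt(x[2]+x[:2]@x[:2])
def dial(c,a0,z=74,r=112):
    # radial edge search about predicted circle
    g=cv2.cvtColor(c["img"],cv2.COLOR_RGB2GRAY).astype(float)
    a=np.array(a0,float)
    for it in range(3):
        P=[]
        for th in np.arange(0,2*np.pi,np.pi/90):
            rr=np.arange(r-10,r+10,.25)
            X=np.c_[a[0]+rr*np.cos(th),a[1]+rr*np.sin(th),np.full(len(rr),z)]
            uv=proj(c,X)
            if uv.min()<2 or uv[:,0].max()>557 or uv[:,1].max()>417: continue
            v=cv2.remap(g,uv[:,0].astype(np.float32)[None],uv[:,1].astype(np.float32)[None],1)[0]
            v=np.convolve(v,np.ones(5)/5,"same");d=v[4:-4]-0; dd=d[6:]-d[:-6]
            i=dd.argmin()
            if dd[i]<-40: P.append(X[i+7][:2])
        P=np.array(P)
        for _ in range(4):
            ce,R=fitc(P);e=abs(np.hypot(*(P-ce).T)-R);k=e<max(1.,2*np.median(e));
            P2=P[k];
            if len(P2)==len(P):break
            P=P2
        a=ce
    return ce,R,len(P)
E
python3 - <<'E'
from meas import *
st()
c=snap("wrist","w4")
import pickle; pickle.dump({k:c[k] for k in("img","K","C","depth")},open("w4.pkl","wb"))
ax,R,n=dial(c,(594,-82)); print("dial",ax.round(2),R.round(2),n)
H=hsv(c); h,s,v=H[...,0],H[...,1],H[...,2]
m=(h>45)&(h<80)&(s>110)
ys,xs=np.nonzero(m); G=ray(c,np.c_[xs,ys],86)[:,:2]; q=G-ax
rr=np.hypot(*q.T);th=np.arctan2(q[:,1],q[:,0]);k=(rr>55)&(rr<95)
print("green r",rr.min(),rr.max(),"th",np.degrees([np.median(th[k]),th[k].mean()]))
l=cv2.fitLine(G.astype(np.float32),2,0,.01,.01).ravel(); print("line dir deg",np.degrees(np.arctan2(l[1],l[0])),"offset",np.cross(l[:2],ax-l[2:]))
# eyepiece
g=cv2.cvtColor(c["img"],cv2.COLOR_RGB2GRAY)
for uv,z in (([271,136],150),([307,138],130),([321,211],88),([293,238],122)):
    p=ray(c,uv,z)[0]; d=p[:2]-ax; print(uv,z,p.round(1),np.hypot(*d).round(1),np.degrees(np.arctan2(d[1],d[0])).round(1), c["depth"][uv[1],uv[0]])
big=cv2.resize(c["img"][80:280,220:420],(800,800),interpolation=2)[:600]
cv2.imwrite("pics/w4big.png",big[:,:,::-1])
for uv in ((325,345),(330,330),(160,345)):
    print(ray(c,uv,85).round(0),c["depth"][uv[1],uv[0]])
E
```

```text
t 0.82 p [ 598.3 -142.8  230.1] r [-1.571  0.    -0.003] F [0.6 0.4 0.1] M [0.06 0.06 0.03] gap 93.6 j [-0.29  0.43  1.29 -0.    1.42 -0.29]
dial [594.04 -85.48] 112.12 42
green r 40.90596454566545 104.45333575126632 th [7.6149399  7.60988637]
line dir deg 7.453218 offset -0.2332926203035015
[271, 136] 150 [592.9 -83.  150. ] 2.8 114.1 0.0
[307, 138] 130 [619.4 -86.  130. ] 25.4 -1.2 274.35324
[321, 211] 88 [ 636.2 -155.    88. ] 81.3 -58.8 335.72717
[293, 238] 122 [ 609.7 -168.7  122. ] 84.6 -79.4 320.0257
[[ 645. -299.   85.]] 380.63513
[[ 649. -281.   85.]] 409.23676
[[ 475. -298.   85.]] 414.62772<stdin>:11: DeprecationWarning: Arrays of 2-dimensional vectors are deprecated. Use arrays of 3-dimensional vectors instead. (deprecated in NumPy 2.0)
```

View pics/w4big.png

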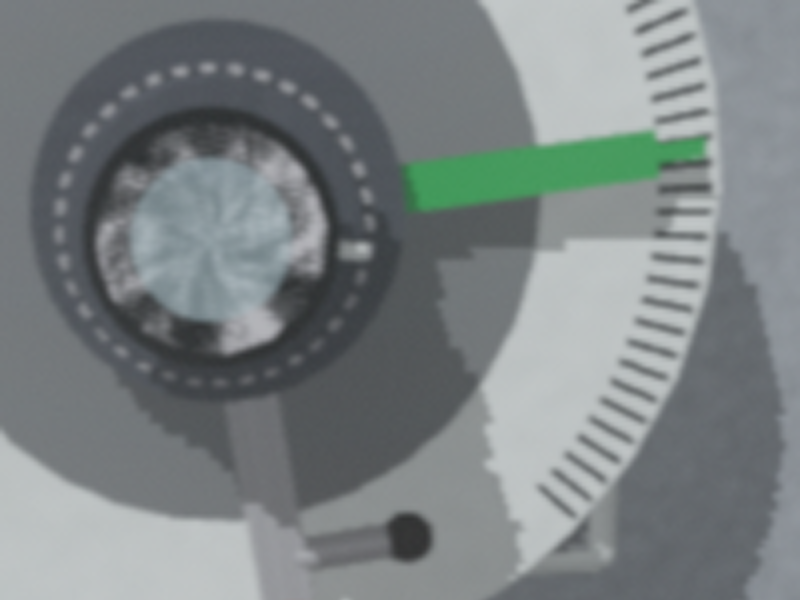

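```bash
cat >> meas.py <<'E'
def circ(c,a0,z,r,sgn,w=6,thr=15,it=4):
    g=cv2.cvtColor(c["img"],cv2.COLOR_RGB2GRAY).astype(float); a=np.array(a0,float)
    for _ in range(it):
        P=[]
        for th in np.arange(0,2*np.pi,np.pi/90):
            rr=np.arange(r-w,r+w,.2)
            X=np.c_[a[0]+rr*np.cos(th),a[1]+rr*np.sin(th),np.full(len(rr),z)]
            uv=proj(c,X)
            if uv.min()<2 or uv[:,0].max()>557 or uv[:,1].max()>417: continue
            v=cv2.remap(g,uv[:,0].astype(np.float32)[None],uv[:,1].astype(np.float32)[None],1)[0]
            dd=sgn*(v[6:]-v[:-6]); i=dd.argmax()
            if dd[i]>thr: P.append(X[i+3][:2])
        P=np.array(P)
        for _ in range(6):
            ce,R=fitc(P);e=abs(np.hypot(*(P-ce).T)-R);k=e<max(.8,2.5*np.median(e))
            if k.all():break
            P=P[k]
        a=ce
    return ce.round(2),round(float(R),2),len(P),round(float(np.median(e)),2)
E
python3 - <<'E'
from meas import *
import pickle; c=pickle.load(open("w4.pkl","rb"))
for a0 in((594,-85),(594,-82)):
    print("dial",circ(c,a0,74,112,-1,8))
    print("collar",circ(c,a0,92,40,1,6))
    print("ringtop",circ(c,a0,130,30,1,4,5))
    print("rim",circ(c,a0,150,22.5,1,4))
H=hsv(c); h,s,v=H[...,0],H[...,1],H[...,2]
m=(h<15)&(s>120);print(cents(m)); 
big=cv2.resize(c["img"][200:300,250:350],(600,600),interpolation=2);cv2.imwrite("pics/w4k.png",big[:,:,::-1])
E
```

```text
dial (array([593.98, -85.4 ]), 112.11, 121, 0.12)
collar (array([593.89, -85.41]), 39.79, 99, 0.04)
ringtop (array([594.  , -85.24]), 28.18, 125, 0.16)
rim (array([593.79, -86.69]), 23.35, 103, 0.21)
dial (array([593.96, -85.41]), 112.12, 121, 0.13)
collar (array([593.87, -85.42]), 39.79, 104, 0.04)
ringtop (array([593.82, -79.75]), 32.47, 114, 0.54)
rim (array([592.55, -82.76]), 22.83, 137, 1.78)
[([283, 232, 24, 34, 664], [294.0, 248.9]), ([130, 393, 8, 6, 12], [133.1, 394.8]), ([138, 390, 5, 4, 9], [139.9, 391.3])]
```

View pics/w4k.png

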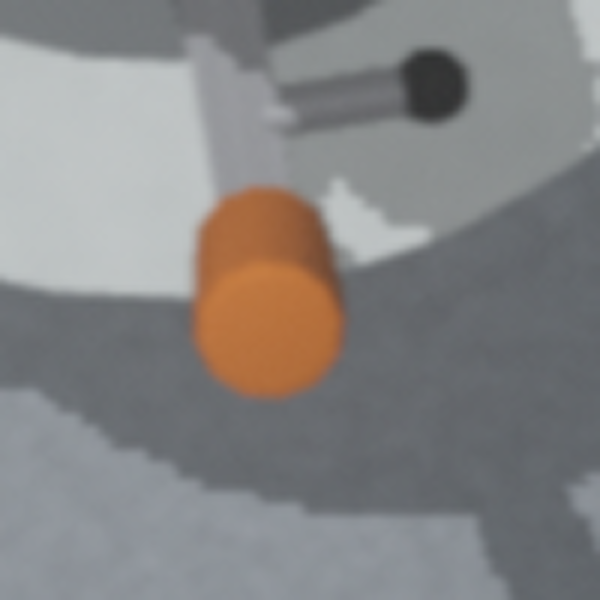

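```bash
python3 - <<'E'
from meas import *
import pickle; c=pickle.load(open("w4.pkl","rb"))
ax=np.array([593.97,-85.4])
for n,uv,z in (("knob",[294.8,255],122),("nose",[322.5,214],82.5),("nose",[322.5,214],85)):
    p=ray(c,uv,z)[0]; d=p[:2]-ax; print(n,p.round(1),np.hypot(*d).round(1),np.degrees(np.arctan2(d[1],d[0])).round(2))
for n,e in(("side",(-1,)),("scene",(-1,))):
    c=snap(n,n+"5"); print(n,circ(c,(594,-85),74,112,-1,8))
    H=hsv(c); h,s,v=H[...,0],H[...,1],H[...,2]
    m=(h<15)&(s>120)
    print([(a,b,ray(c,b,104).round(1)) for a,b in cents(m)])
E
```

```text
knob [ 611.3 -183.9  122. ] 100.0 -80.03
nose [ 638.3 -159.5   82.5] 86.3 -59.1
nose [ 638.  -158.7   85. ] 85.5 -59.01
side (array([593.72, -83.29]), 113.01, 46, 0.38)
[([465, 333, 47, 28, 744], [483.8, 345.9], array([[ 806.2, -492.1,  104. ]])), ([253, 312, 30, 29, 481], [267.0, 326.1], array([[ 427.4, -362.1,  104. ]])), ([0, 137, 12, 41, 236], [3.5, 157.9], array([[-295.4,  483. ,  104. ]]))]
scene (array([595.84, -84.81]), 112.28, 22, 0.59)
[([505, 0, 55, 137, 4288], [537.1, 62.0], array([[-588.5, -217.4,  104. ]])), ([112, 148, 30, 18, 254], [129.2, 157.8], array([[ 871.2, -369.1,  104. ]])), ([403, 42, 22, 27, 168], [415.0, 52.1], array([[-219.6, -455.1,  104. ]]))]
```

View pics/side5.png

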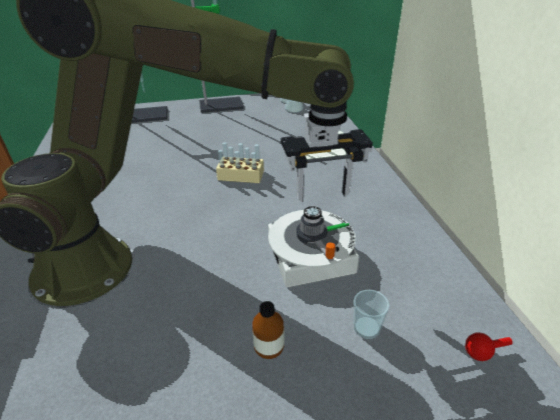

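Request:
servo_tool --commands '[{"dp": [12,5,-36],"turn": [0,-5,0]},{"dp": [13,40,-41],"turn": [0,-10,0]},{"dp": [13,75,-41],"turn": [0,-10,0]},{"dp": [13,105,-41],"turn": [0,-10,0]},{"dp": [13,105,-41],"turn": [0,-10,0]}]' --grip -0.1 --force 15

```text
clock: 1.38
eef_pos: [608.0, -178.1, 118.7]
eef_rot: [-1.565, 0.009, 0.176]
wrist_force: [0.8, 0.2, -1.1]
finger_gap: 64.2
```

```bash
python3 - <<'E'
from meas import *
st()
c=snap("wrist","w6");st()
print(circ(c,(594,-85),74,112,-1,8),circ(c,(594,-85),92,40,1,6))
H=hsv(c); h,s,v=H[...,0],H[...,1],H[...,2]
print([(a,b,ray(c,b,122).round(1)) for a,b in cents((h<15)&(s>120))])
E
```

```text
t 1.38 p [ 608.  -178.1  118.7] r [-1.565  0.009  0.176] F [ 0.8  0.2 -1.1] M [0.   0.02 0.04] gap 64.2 j [-0.34  0.57  1.35  0.    1.24 -0.52]
t 1.43 p [ 609.4 -178.6  122.7] r [-1.568  0.005  0.176] F [-0.8  0.5  1. ] M [ 0.02 -0.01 -0.01] gap 60.0 j [-0.34  0.56  1.34  0.    1.24 -0.52]
(array([593.91, -85.41]), 112.04, 100, 0.17) (array([593.77, -85.47]), 39.88, 77, 0.09)
[([263, 237, 39, 56, 1751], [282.1, 265.1], array([[ 610. , -178.1,  122. ]])), ([55, 307, 15, 2, 23], [61.6, 307.7], array([[ 496.6, -224.4,  122. ]]))]
```

View pics/w6.png

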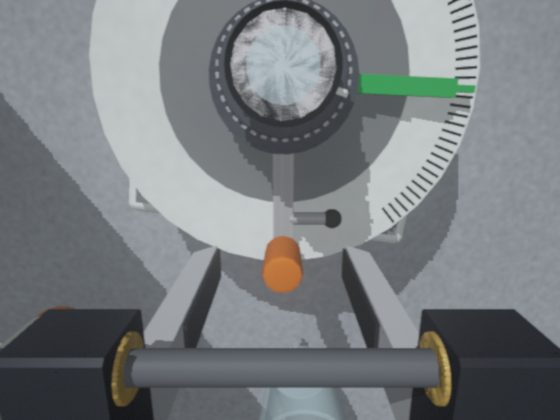

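Request:
servo_tool --commands '[{"dp": [1,5,-5.6],"turn": [0,0,0]},{"dp": [1,18,-5.6],"turn": [0,0,0]},{"dp": [1,28,-5.6],"turn": [0,0,0]},{"dp": [1,28,-5.6],"turn": [0,0,0]}]'

```text
clock: 1.77
eef_pos: [610.5, -183.5, 92.8]
eef_rot: [-1.566, 0.007, 0.176]
wrist_force: [0.5, -0.2, -0.2]
finger_gap: 51.7
```

```bash
python3 - <<'E'
from meas import *
st()
c=snap("wrist","w7");st()
E
```

```text
t 1.77 p [ 610.5 -183.5   92.8] r [-1.566  0.007  0.176] F [ 0.5 -0.2 -0.2] M [-0.03 -0.04 -0.03] gap 51.7 j [-0.35  0.6   1.36  0.    1.19 -0.53]
t 1.82 p [ 610.8 -183.6   93.9] r [-1.567  0.007  0.176] F [-0.  -0.1  0.2] M [ 0.07 -0.04  0.01] gap 51.6 j [-0.35  0.6   1.36  0.    1.19 -0.53]
```

View pics/w7.png

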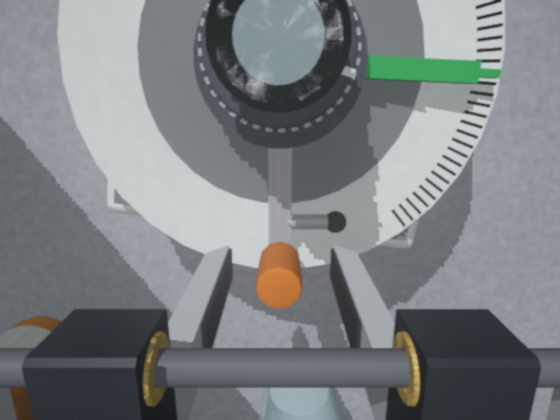

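Request:
servo_tool --commands '[{"dp": [0,0,0],"turn": [0,0,0]},{"dp": [0,0,0],"turn": [0,0,0]},{"dp": [0,0,0],"turn": [0,0,0]},{"dp": [0,0,0],"turn": [0,0,0]},{"dp": [0,0,0],"turn": [0,0,0]}]' --grip 1 --force 15

```text
clock: 2.23
eef_pos: [610.7, -183.8, 94.2]
eef_rot: [-1.567, 0.007, 0.176]
wrist_force: [-5.8, -2.1, 4.0]
finger_gap: 21.8
```

Request:
servo_tool --commands '[{"dp": [0,0,0],"turn": [0,0,0]},{"dp": [0,0,0],"turn": [0,0,0]}]'

```text
clock: 2.4
eef_pos: [610.6, -183.8, 94.2]
eef_rot: [-1.567, 0.007, 0.176]
wrist_force: [-0.9, -0.0, 0.9]
finger_gap: 21.6
```

```bash
python3 - <<'E'
from meas import *
st()
E
```

```text
t 2.4 p [ 610.6 -183.8   94.2] r [-1.567  0.007  0.176] F [-0.9 -0.   0.9] M [-0.03  0.17  0.04] gap 21.6 j [-0.35  0.6   1.36 -0.    1.19 -0.53]
```

Request:
servo_tool --commands '[{"dp": [8.7,0,0.4],"turn": [0,-5,0]},{"dp": [17.4,0,1.5],"turn": [0,-10,0]},{"dp": [25.9,0,3.4],"turn": [0,-15,0]},{"dp": [34.2,0,6.0],"turn": [0,-20,0]},{"dp": [42.3,0,9.4],"turn": [0,-25,0]}]'

```text
clock: 2.82
eef_pos: [650.4, -167.1, 94.2]
eef_rot: [-1.563, 0.006, 0.617]
wrist_force: [-8.0, 1.0, 4.2]
finger_gap: 21.7
```

```bash
cat > ang.py <<'E'
from meas import *
s=manip.read_state(); st(s)
ax=np.array([593.95,-85.4]); d=s["eef_pos"][:2]-ax
a=np.degrees(np.arctan2(d[1],d[0])); print("r",np.hypot(*d).round(2),"phi",a.round(2),"yaw-90",np.degrees(s["eef_rot"][2])-90)
t=np.array([-np.sin(np.radians(a)),np.cos(np.radians(a))]); print("Ft",(s["wrist_force"][:2]@t).round(2),"Fr",(s["wrist_force"][:2]@d/np.hypot(*d)).round(2))
E
python3 ang.py
```

```text
t 2.82 p [ 650.4 -167.1   94.2] r [-1.563  0.006  0.617] F [-8.   1.   4.2] M [ 0.11  1.43 -0.04] gap 21.7 j [-0.31  0.67  1.24 -0.    1.24 -0.92]
r 99.31 phi -55.38 yaw-90 -54.668600068806256
Ft -5.99 Fr -5.38
```

Request:
servo_tool --commands '[{"dp": [9.6,0,0.2],"turn": [0,-5.5,0]},{"dp": [19.1,0,1.5],"turn": [0,-11,0]},{"dp": [28.4,0,3.7],"turn": [0,-16.5,0]},{"dp": [37.5,0,6.9],"turn": [0,-22,0]},{"dp": [45.5,0,10.7],"turn": [0,-27,0]}]'

```text
clock: 3.23
eef_pos: [681.1, -132.1, 94.2]
eef_rot: [-1.56, 0.003, 1.092]
wrist_force: [-7.0, -2.7, 4.6]
finger_gap: 21.4
```

```bash
python3 ang.py; python3 - <<'E'
from meas import *
import pickle
c=snap("wrist","w8");pickle.dump({k:c[k] for k in("img","K","C","depth","s")},open("w8.pkl","wb"))
print(circ(c,(594,-85),74,112,-1,8),circ(c,(594,-85),92,40,1,6))
E
python3 ang.py
```

```text
t 3.23 p [ 681.1 -132.1   94.2] r [-1.56   0.003  1.092] F [-7.  -2.7  4.6] M [-0.53  1.3  -0.03] gap 21.4 j [-0.24  0.73  1.15 -0.    1.28 -1.34]
r 98.84 phi -28.21 yaw-90 -27.405854254404048
Ft -5.67 Fr -4.84
(array([593.95, -85.38]), 112.03, 87, 0.17) (array([593.88, -85.37]), 39.89, 71, 0.1)
t 3.28 p [ 681.7 -130.8   94.2] r [-1.561  0.003  1.1  ] F [-2.8 -0.8  3.1] M [-0.19  0.59  0.06] gap 21.9 j [-0.24  0.73  1.15 -0.    1.28 -1.34]
r 98.77 phi -27.35 yaw-90 -26.982505021991088
Ft -1.97 Fr -2.14
```

View pics/w8.png

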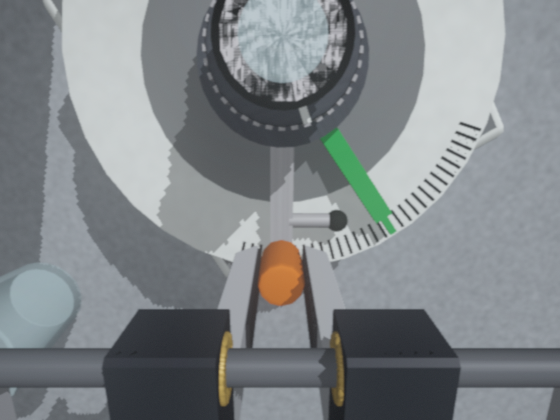

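```bash
cat > gap.py <<'E'
from meas import *
import sys
def gap(tag):
    c=snap("wrist",tag)
    ax=circ(c,(594,-85.4),92,40,1,6)[0]
    H=hsv(c); h,s,v=H[...,0],H[...,1],H[...,2]
    m=((h>45)&(h<80)&(s>100)).astype(np.uint8)
    k,l,sta,_=cv2.connectedComponentsWithStats(m); i=1+sta[1:,4].argmax(); ys,xs=np.nonzero(l==i)
    G=ray(c,np.c_[xs,ys],86)[:,:2]
    q=G-ax; r=np.hypot(*q.T); th=np.arctan2(q[:,1],q[:,0]); med=np.median(th)
    # top-face edges: per-radius bins
    e=[]
    for r0 in range(52,92,2):
        kk=(r>=r0)&(r<r0+2)
        if kk.sum()>5: w=r[kk]*np.sin(th[kk]-med); e.append((w.min(),w.max()))
    e=np.array(e); off=e.mean(1)
    A=med+np.mean(off)/72.
    print("axis",ax,"arm deg",np.degrees(A).round(2),"med",np.degrees(med).round(2),"edges",np.median(e,0).round(2),"slope",np.polyfit(range(len(off)),off,1)[0].round(3))
    # nose : dark blob near predicted
    s_=c["s"]; d=s_["eef_pos"][:2]-ax; ph=np.arctan2(d[1],d[0])+0.359
    uv=proj(c,[[ax[0]+85.4*np.cos(ph),ax[1]+85.4*np.sin(ph),84]])[0]
    g=cv2.cvtColor(c["img"],cv2.COLOR_RGB2GRAY)
    x0,y0=int(uv[0])-18,int(uv[1])-18; w=g[y0:y0+36,x0:x0+36]
    mm=(w<70)&(m[y0:y0+36,x0:x0+36]==0); cc=cents(mm,2)
    print("pred nose",uv.round(1),[(a,[b[0]+x0,b[1]+y0]) for a,b in cc])
    if cc:
        b=cc[0][1]; st_=cc[0][0]
        for name,p in(("cent",(b[0]+x0,b[1]+y0)),("bbox",(st_[0]+st_[2]/2-.5+x0,st_[1]+st_[3]/2-.5+y0))):
            P=ray(c,p,84)[0,:2]-ax
            print(name,"nose r",np.hypot(*P).round(2),"ang",np.degrees(np.arctan2(P[1],P[0])).round(2),"gap",(np.hypot(*P)*np.sin(A-np.arctan2(P[1],P[0]))-11).round(2))
    cv2.imwrite(f"pics/{tag}z.png",cv2.resize(c["img"][120:280,220:420],(800,640),interpolation=2)[:600,:,::-1])
gap(sys.argv[1])
E
python3 gap.py w9; python3 ang.py
```

```text
axis [593.8  -85.36] arm deg 7.41 med 7.44 edges [-4.75  4.65] slope -0.0
pred nose [335.  220.6] [([13, 9, 16, 19, 225], [337.0, 220.1])]
cent nose r 85.53 ang -6.04 gap 8.89
bbox nose r 85.57 ang -5.85 gap 8.64
t 3.33 p [ 681.6 -130.9   94.2] r [-1.561  0.002  1.091] F [-1.7  5.8  2.7] M [1.05 0.13 0.16] gap 21.8 j [-0.24  0.73  1.15  0.    1.27 -1.33]
r 98.79 phi -27.45 yaw-90 -27.46481983490981
Ft 4.34 Fr -4.15
```

View pics/w9z.png

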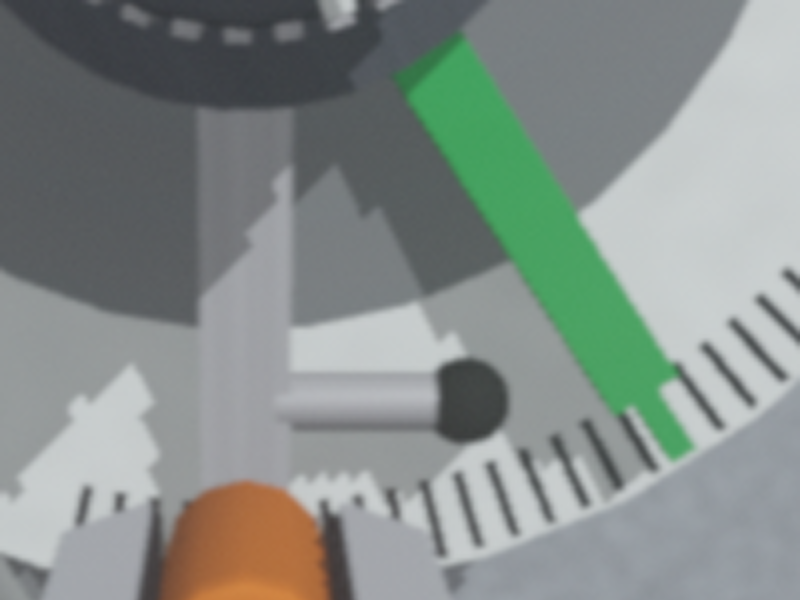

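Request:
servo_tool --commands '[{"dp": [2.6,0,-0.6],"turn": [0,-1.5,0]},{"dp": [5.2,0,-0.7],"turn": [0,-3,0]},{"dp": [7.8,0,-0.5],"turn": [0,-4.5,0]},{"dp": [7.8,0,-0.5],"turn": [0,-4.5,0]}]'

```text
clock: 3.67
eef_pos: [684.8, -124.4, 94.2]
eef_rot: [-1.559, 0.002, 1.169]
wrist_force: [-9.9, 2.6, 4.1]
finger_gap: 21.8
```

```bash
python3 ang.py; python3 gap.py w10; python3 ang.py
```

```text
t 3.67 p [ 684.8 -124.4   94.2] r [-1.559  0.002  1.169] F [-9.9  2.6  4.1] M [ 0.3   1.64 -0.02] gap 21.8 j [-0.23  0.73  1.14  0.    1.28 -1.4 ]
r 98.85 phi -23.27 yaw-90 -23.012415766164693
Ft -1.54 Fr -10.11
axis [593.82 -85.4 ] arm deg 7.45 med 7.47 edges [-4.69  4.62] slope -0.0
pred nose [335.1 220.3] [([13, 8, 15, 20, 176], [335.8, 220.6])]
cent nose r 85.71 ang -2.46 gap 3.76
bbox nose r 85.35 ang -1.92 gap 2.9
t 3.72 p [ 684.8 -124.5   94.1] r [-1.559e+00  1.000e-03  1.168e+00] F [-10.2   0.8   5.5] M [0.3  1.58 0.  ] gap 21.4 j [-0.23  0.73  1.14  0.    1.28 -1.4 ]
r 98.85 phi -23.27 yaw-90 -23.083552438422444
Ft -3.28 Fr -9.75
```

View pics/w10z.png

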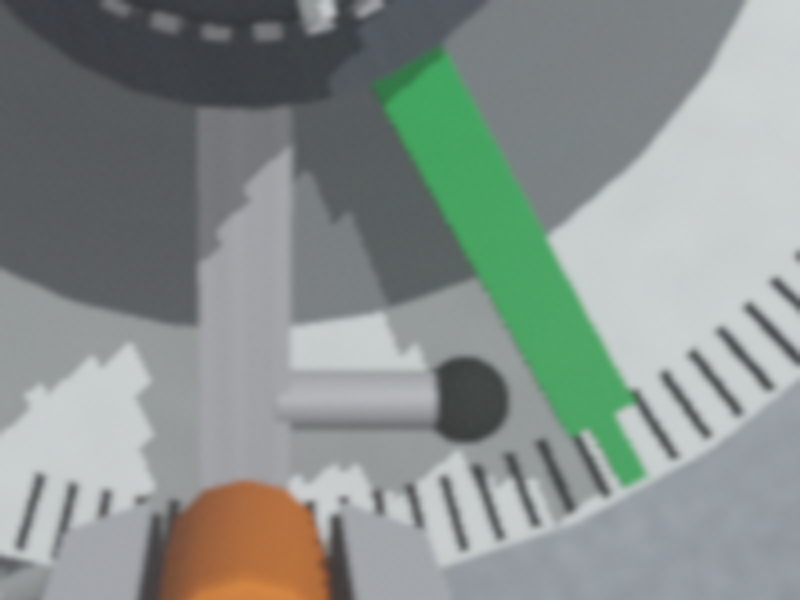

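```bash
cat > gap2.py <<'E'
from meas import *
import sys
tag=sys.argv[1]; c=snap("wrist",tag); cv2.imwrite(f"pics/{tag}z.png",cv2.resize(c["img"][120:280,220:420],(800,640),interpolation=2)[:600,:,::-1])
ax=circ(c,(594,-85.4),92,40,1,6)[0]
H=hsv(c); h,s,v=H[...,0],H[...,1],H[...,2]
m=((h>45)&(h<80)&(s>100)&(v>110)).astype(np.uint8)
k,l,sta,_=cv2.connectedComponentsWithStats(m); i=1+sta[1:,4].argmax(); ys,xs=np.nonzero(l==i)
G=ray(c,np.c_[xs,ys],86)[:,:2];q=G-ax;r=np.hypot(*q.T);k=(r>45)&(r<92)
th=np.arctan2(q[k,1],q[k,0]); A=(th*r[k]**2).sum()/(r[k]**2).sum()
print("arm",np.degrees(A).round(2),np.degrees(np.median(th)).round(2))
for px in((336.2,219.5),(335.8,219.5),(336.6,219.5)):
    for z in(82.5,85):
        P=ray(c,px,z)[0,:2]-ax; print(px,z,np.hypot(*P).round(2),"gap",(np.hypot(*P)*np.sin(A-np.arctan2(P[1],P[0]))-11).round(2))
E
python3 gap2.py w11
```

```text
arm 7.45 7.46
(336.2, 219.5) 82.5 85.79 gap 3.3
(336.2, 219.5) 85 84.96 gap 3.26
(335.8, 219.5) 82.5 85.71 gap 3.49
(335.8, 219.5) 85 84.88 gap 3.44
(336.6, 219.5) 82.5 85.87 gap 3.11
(336.6, 219.5) 85 85.03 gap 3.07
```

Request:
servo_tool --commands '[{"dp": [1.4,0,0.2],"turn": [0,-0.8,0]},{"dp": [2.8,0,0.4],"turn": [0,-1.6,0]},{"dp": [2.8,0,0.4],"turn": [0,-1.6,0]}]'

```text
clock: 4.02
eef_pos: [685.4, -122.6, 94.2]
eef_rot: [-1.559, 0.002, 1.194]
wrist_force: [-3.7, -4.3, 1.9]
finger_gap: 22.0
```

```bash
python3 ang.py; python3 gap2.py w12; python3 ang.py
```

```text
t 4.02 p [ 685.4 -122.6   94.2] r [-1.559  0.002  1.194] F [-3.7 -4.3  1.9] M [-0.86  0.42 -0.09] gap 22.0 j [-0.23  0.73  1.14 -0.    1.28 -1.42]
r 98.68 phi -22.15 yaw-90 -21.59849863853026
Ft -5.37 Fr -1.8
arm 7.45 7.46
(336.2, 219.5) 82.5 85.4 gap 1.57
(336.2, 219.5) 85 84.57 gap 1.55
(335.8, 219.5) 82.5 85.32 gap 1.76
(335.8, 219.5) 85 84.49 gap 1.74
(336.6, 219.5) 82.5 85.47 gap 1.38
(336.6, 219.5) 85 84.64 gap 1.36
t 4.07 p [ 685.4 -122.6   94.2] r [-1.559  0.002  1.193] F [-2.2 -4.3  1.9] M [-0.89  0.33 -0.09] gap 21.9 j [-0.23  0.73  1.14  0.    1.28 -1.42]
r 98.68 phi -22.12 yaw-90 -21.622532325178
Ft -4.79 Fr -0.44
```

View pics/w12z.png

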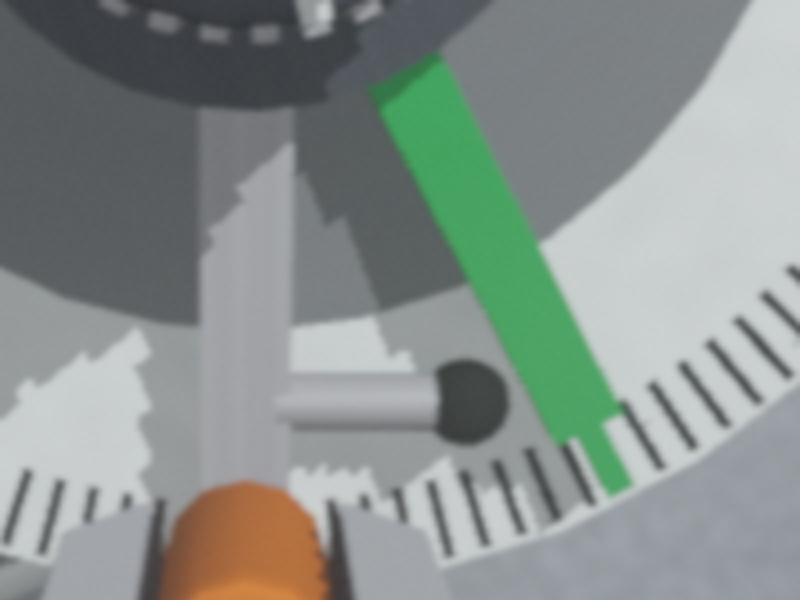

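Request:
servo_tool --commands '[{"dp": [1,0,0],"turn": [0,-0.6,0]},{"dp": [1.8,0,0],"turn": [0,-0.9,0]},{"dp": [1.8,0,0],"turn": [0,-0.9,0]}]'

```text
clock: 4.32
eef_pos: [685.8, -121.4, 94.2]
eef_rot: [-1.559, 0.002, 1.207]
wrist_force: [-3.3, -3.1, 1.4]
finger_gap: 21.7
```

```bash
python3 ang.py; python3 gap2.py w13; python3 ang.py
```

```text
t 4.32 p [ 685.8 -121.4   94.2] r [-1.559  0.002  1.207] F [-3.3 -3.1  1.4] M [-0.65  0.41 -0.12] gap 21.7 j [-0.23  0.73  1.14 -0.    1.28 -1.43]
r 98.68 phi -21.41 yaw-90 -20.819373207824114
Ft -4.05 Fr -1.95
arm 7.45 7.51
(336.2, 219.5) 82.5 85.37 gap 0.54
(336.2, 219.5) 85 84.54 gap 0.53
(335.8, 219.5) 82.5 85.3 gap 0.73
(335.8, 219.5) 85 84.47 gap 0.72
(336.6, 219.5) 82.5 85.45 gap 0.35
(336.6, 219.5) 85 84.62 gap 0.34
t 4.37 p [ 685.8 -121.4   94.2] r [-1.559  0.002  1.207] F [-4.5 -3.   0.8] M [-0.67  0.54 -0.11] gap 22.0 j [-0.23  0.73  1.14 -0.    1.28 -1.43]
r 98.68 phi -21.41 yaw-90 -20.82687644537741
Ft -4.41 Fr -3.08
```

View pics/w13z.png

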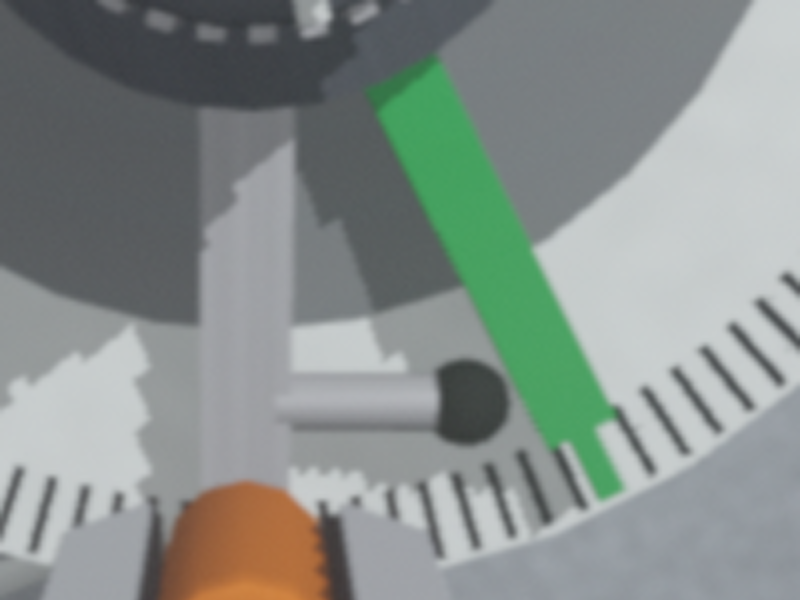

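Request:
servo_tool --commands '[{"dp": [0.6,0,0],"turn": [0,-0.3,0]},{"dp": [1.0,0,0],"turn": [0,-0.5,0]},{"dp": [1.0,0,0],"turn": [0,-0.5,0]}]'

```text
clock: 4.62
eef_pos: [686.0, -120.9, 94.2]
eef_rot: [-1.559, 0.002, 1.214]
wrist_force: [-4.2, -3.5, 1.7]
finger_gap: 21.4
```

```bash
python3 ang.py; python3 gap2.py w14|grep -v 85\ ; python3 ang.py
```

```text
t 4.62 p [ 686.  -120.9   94.2] r [-1.559  0.002  1.214] F [-4.2 -3.5  1.7] M [-0.63  0.53 -0.11] gap 21.4 j [-0.23  0.73  1.14 -0.    1.28 -1.44]
r 98.69 phi -21.11 yaw-90 -20.416380603737025
Ft -4.79 Fr -2.71
arm 7.44 7.45
(336.2, 219.5) 82.5 85.32 gap 0.13
(335.8, 219.5) 82.5 85.25 gap 0.32
(336.6, 219.5) 82.5 85.4 gap -0.06
t 4.67 p [ 686.  -121.    94.2] r [-1.559  0.002  1.214] F [-3.4 -4.4  1.7] M [-0.73  0.48 -0.13] gap 21.4 j [-0.23  0.73  1.14 -0.    1.28 -1.44]
r 98.67 phi -21.12 yaw-90 -20.417705474983677
Ft -5.35 Fr -1.6
```

View pics/w14z.png

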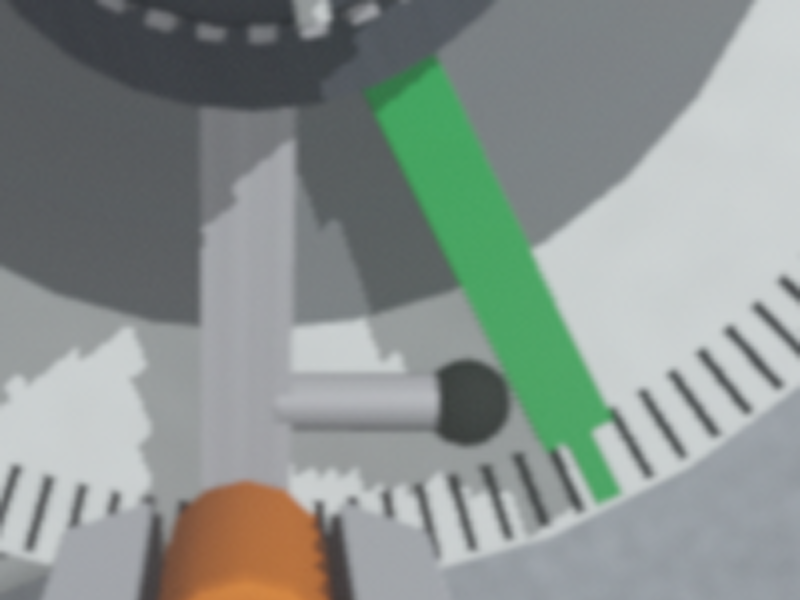

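Request:
servo_tool --commands '[{"dp": [0.5,0,0],"turn": [0,-0.2,0]},{"dp": [0.9,0,0],"turn": [0,-0.3,0]},{"dp": [0.9,0,0],"turn": [0,-0.3,0]}]'

```text
clock: 4.92
eef_pos: [686.2, -120.5, 94.2]
eef_rot: [-1.559, 0.002, 1.218]
wrist_force: [-3.9, -3.9, 2.1]
finger_gap: 21.7
```

```bash
python3 ang.py; python3 gap2.py w15|grep -v 85\ ; python3 ang.py
```

```text
t 4.92 p [ 686.2 -120.5   94.2] r [-1.559  0.002  1.218] F [-3.9 -3.9  2.1] M [-0.66  0.51 -0.09] gap 21.7 j [-0.23  0.73  1.14 -0.    1.28 -1.44]
r 98.71 phi -20.83 yaw-90 -20.197800503653355
Ft -5.02 Fr -2.3
arm 7.42 7.43
(336.2, 219.5) 82.5 85.41 gap -0.31
(335.8, 219.5) 82.5 85.34 gap -0.11
(336.6, 219.5) 82.5 85.49 gap -0.5
t 4.97 p [ 686.2 -120.5   94.2] r [-1.559  0.002  1.218] F [-3.4 -3.4  1.8] M [-0.64  0.5  -0.12] gap 22.0 j [-0.23  0.73  1.14 -0.    1.28 -1.44]
r 98.67 phi -20.82 yaw-90 -20.19820004720063
Ft -4.36 Fr -2.03
```

View pics/w15z.png

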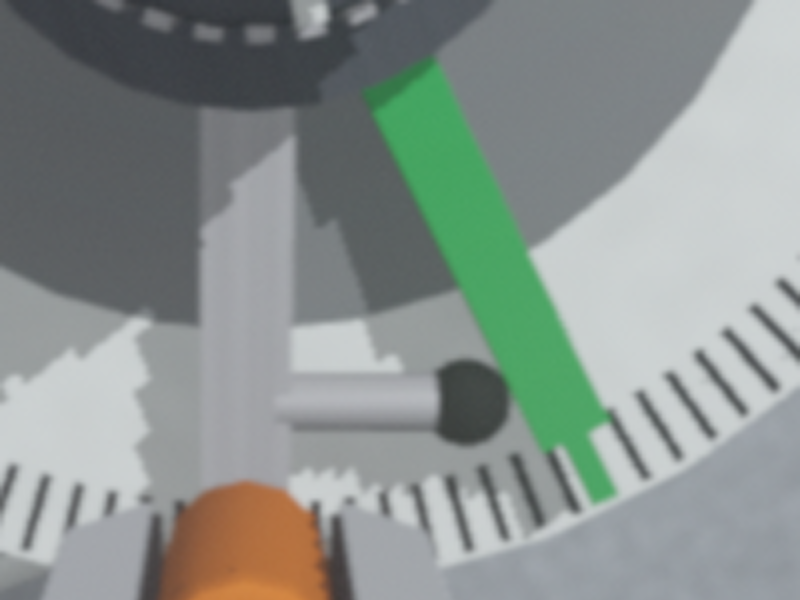

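Request:
servo_tool --commands '[{"dp": [0.5,0,0],"turn": [0,-0.2,0]},{"dp": [0.9,0,0],"turn": [0,-0.3,0]},{"dp": [0.9,0,0],"turn": [0,-0.3,0]}]'

```text
clock: 5.22
eef_pos: [686.3, -120.1, 94.2]
eef_rot: [-1.559, 0.003, 1.222]
wrist_force: [-4.2, -3.3, 1.3]
finger_gap: 21.5
```

```bash
python3 ang.py; python3 gap2.py w16|grep -v 85\ ; python3 ang.py
```

```text
t 5.22 p [ 686.3 -120.1   94.2] r [-1.559  0.003  1.222] F [-4.2 -3.3  1.3] M [-0.78  0.55 -0.08] gap 21.5 j [-0.23  0.73  1.14 -0.    1.28 -1.45]
r 98.7 phi -20.61 yaw-90 -19.976995829844768
Ft -4.61 Fr -2.77
arm 7.46 7.48
(336.2, 219.5) 82.5 85.35 gap -0.6
(335.8, 219.5) 82.5 85.27 gap -0.41
(336.6, 219.5) 82.5 85.42 gap -0.79
t 5.27 p [ 686.3 -120.1   94.2] r [-1.559  0.003  1.222] F [-4.3 -4.3  2.3] M [-0.8   0.49 -0.08] gap 22.0 j [-0.23  0.73  1.14 -0.    1.28 -1.45]
r 98.67 phi -20.61 yaw-90 -19.985537511151563
Ft -5.52 Fr -2.51
```

View pics/w16z.png

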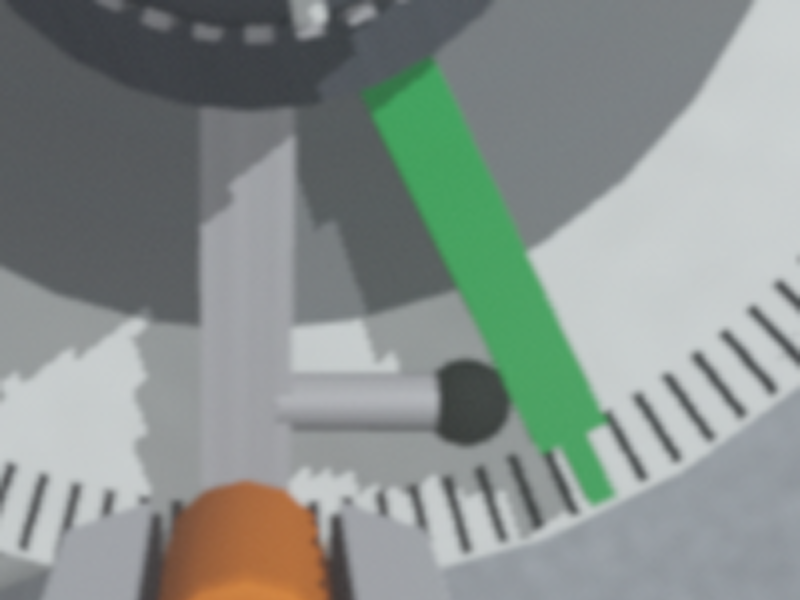

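```bash
python3 - <<'E'
from meas import *
for t in("w9","w10","w12","w13","w14","w15","w16"):
    im=cv2.imread(f"pics/{t}.png").astype(float); g=im.max(2)
    P=[]
    c0=np.array([336.,219.8])
    for th in np.radians(np.r_[np.arange(-110,111,4)]):
        rr=np.arange(4,16,.1);uv=c0+rr[:,None]*[np.cos(th),np.sin(th)]
        v=cv2.remap(im[...,1].astype(np.float32),uv[:,0].astype(np.float32)[None],uv[:,1].astype(np.float32)[None],1)[0]
        # first crossing of halfway
        i=np.argmax(v>85)
        if v[i]>85: P.append(uv[i])
    P=np.array(P)
    for _ in range(5):
        ce,R=fitc(P);e=abs(np.hypot(*(P-ce).T)-R);P=P[e<max(.5,2.5*np.median(e))]
    print(t,ce.round(2),R.round(2),len(P),np.median(e).round(2))
E
```

```text
w9 [336.12 219.74] 9.85 56 0.11
w10 [335.8  219.61] 10.08 56 0.07
w12 [335.92 220.12] 10.05 56 0.06
w13 [336.03 220.16] 10.11 56 0.05
w14 [336.14 220.23] 10.05 56 0.05
w15 [336.13 220.14] 10.01 56 0.07
w16 [336.03 220.21] 10.11 54 0.08
```

Request:
servo_tool --commands '[{"dp": [0.5,0,0],"turn": [0,-0.2,0]},{"dp": [0.8,0,0],"turn": [0,-0.2,0]},{"dp": [0.8,0,0],"turn": [0,-0.2,0]}]'

```text
clock: 5.52
eef_pos: [686.4, -120.0, 94.2]
eef_rot: [-1.559, 0.003, 1.224]
wrist_force: [-4.3, -4.5, 1.9]
finger_gap: 21.7
```

```bash
python3 ang.py; python3 gap2.py w17|grep -v 85\ ; python3 gap2.py w18|grep -v 85\ ;python3 ang.py
```

```text
t 5.52 p [ 686.4 -120.    94.2] r [-1.559  0.003  1.224] F [-4.3 -4.5  1.9] M [-0.85  0.64 -0.12] gap 21.7 j [-0.22  0.73  1.14 -0.    1.28 -1.45]
r 98.67 phi -20.53 yaw-90 -19.87129577912674
Ft -5.73 Fr -2.46
arm 7.93 7.95
(336.2, 219.5) 82.5 84.09 gap -0.54
(335.8, 219.5) 82.5 84.01 gap -0.35
(336.6, 219.5) 82.5 84.16 gap -0.74
arm 7.97 8.0
(336.2, 219.5) 82.5 84.01 gap -0.52
(335.8, 219.5) 82.5 83.93 gap -0.32
(336.6, 219.5) 82.5 84.09 gap -0.71
t 5.62 p [ 686.4 -120.    94.2] r [-1.559  0.003  1.224] F [-3.7 -3.9  1.9] M [-0.85  0.69 -0.09] gap 21.6 j [-0.22  0.73  1.14 -0.    1.28 -1.45]
r 98.69 phi -20.55 yaw-90 -19.87274882465698
Ft -4.99 Fr -2.11
```

View pics/w17z.png

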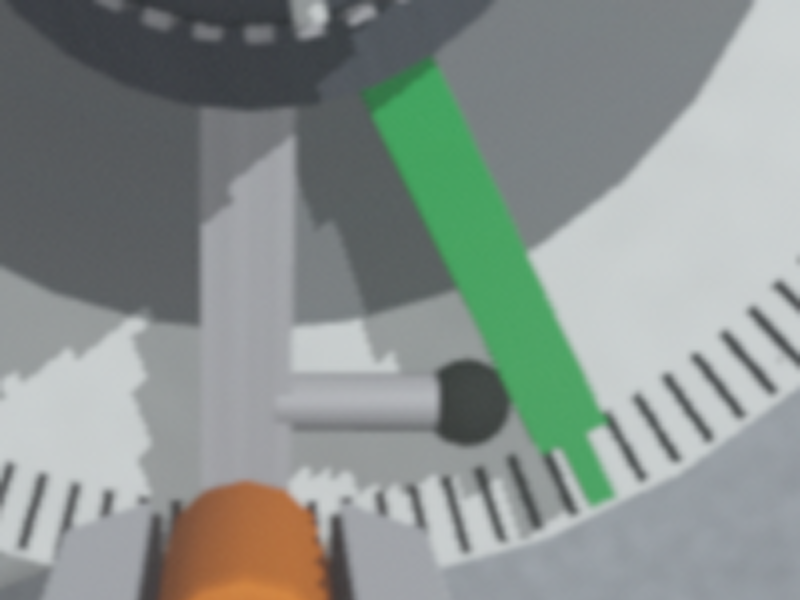

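```bash
sed -i 's/^ax=circ.*/print(circ(c,(594,-85.4),74,112,-1,8),circ(c,(594,-85.4),92,40,1,6)); ax=np.array([593.82,-85.4])/' gap2.py; python3 gap2.py w19
```

```text
(array([593.87, -85.47]), 112.04, 86, 0.15) (array([595.09, -85.8 ]), 38.91, 73, 0.26)
arm 7.49 7.5
(336.2, 219.5) 82.5 85.28 gap -0.64
(336.2, 219.5) 85 84.46 gap -0.63
(335.8, 219.5) 82.5 85.21 gap -0.44
(335.8, 219.5) 85 84.38 gap -0.44
(336.6, 219.5) 82.5 85.36 gap -0.83
(336.6, 219.5) 85 84.53 gap -0.83
```

Request:
servo_tool --commands '[{"dp": [0,0,0],"turn": [0,0,0]},{"dp": [0,0,0],"turn": [0,0,0]}]'

```text
clock: 5.83
eef_pos: [686.3, -120.0, 94.2]
eef_rot: [-1.559, 0.003, 1.223]
wrist_force: [-2.5, -1.6, 1.4]
finger_gap: 21.7
```

```bash
python3 ang.py; python3 gap2.py w20 | head -3
```

```text
t 5.83 p [ 686.3 -120.    94.2] r [-1.559  0.003  1.223] F [-2.5 -1.6  1.4] M [-0.29  0.38 -0.1 ] gap 21.7 j [-0.23  0.73  1.14 -0.    1.28 -1.45]
r 98.67 phi -20.55 yaw-90 -19.929624367586456
Ft -2.33 Fr -1.75
(array([593.84, -85.41]), 112.06, 87, 0.16) (array([593.83, -85.38]), 39.89, 69, 0.06)
arm 7.53 7.54
(336.2, 219.5) 82.5 85.3 gap -0.59
```

Request:
servo_tool --commands '[{"dp": [0,0,0],"turn": [0,0,0]},{"dp": [0,0,0],"turn": [0,0,0]},{"dp": [0,0,0],"turn": [0,0,0]},{"dp": [0,0,0],"turn": [0,0,0]}]' --grip 0

```text
clock: 6.22
eef_pos: [686.4, -119.9, 94.1]
eef_rot: [-1.559, 0.003, 1.223]
wrist_force: [-0.4, 0.0, 0.3]
finger_gap: 44.5
```

```bash
python3 ang.py; python3 gap2.py w21 | head -3
```

```text
t 6.22 p [ 686.4 -119.9   94.1] r [-1.559  0.003  1.223] F [-0.4  0.   0.3] M [ 0.05 -0.06  0.02] gap 44.5 j [-0.22  0.73  1.14 -0.    1.28 -1.45]
r 98.69 phi -20.43 yaw-90 -19.904474659875262
Ft -0.1 Fr -0.36
(array([593.8 , -85.45]), 112.08, 86, 0.14) (array([593.8 , -85.43]), 39.9, 70, 0.1)
arm 7.48 7.5
(336.2, 219.5) 82.5 85.35 gap -0.82
```

View pics/w21.png

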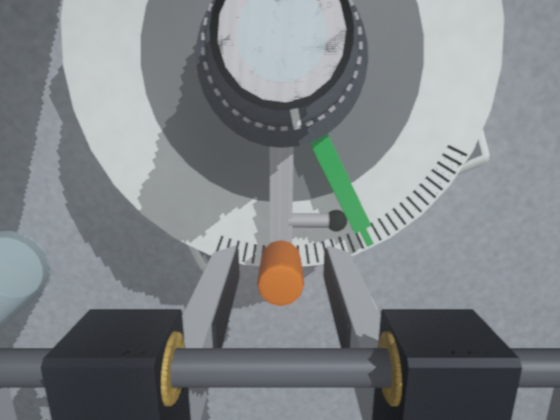

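Request:
servo_tool --commands '[{"dp": [0,-35,0],"turn": [0,0,0]},{"dp": [0,-76,0],"turn": [0,0,0]},{"dp": [0,-76,0],"turn": [0,0,0]}]'

```text
clock: 6.52
eef_pos: [689.8, -120.4, 179.0]
eef_rot: [-1.57, 0.001, 1.223]
wrist_force: [0.9, 0.4, 1.4]
finger_gap: 47.1
```

Request:
servo_tool --commands '[{"dp": [0,0,33],"turn": [0,0,0]},{"dp": [1,0,66],"turn": [0,0,0]},{"dp": [1,0,98.7],"turn": [0,0,0]},{"dp": [1,0,98.7],"turn": [0,0,0]},{"dp": [1,0,98.7],"turn": [0,0,0]}]' --grip -1

```text
clock: 6.93
eef_pos: [596.8, -85.4, 179.8]
eef_rot: [-1.571, 0.001, 1.224]
wrist_force: [0.5, 0.2, 0.1]
finger_gap: 77.0
```

```bash
python3 gap2.py w22 | head -3; python3 ang.py; 
```

```text
(array([594.11, -85.43]), 112.05, 132, 0.15) (array([593.86, -85.65]), 40.23, 96, 0.19)
arm 7.77 7.84
(336.2, 219.5) 82.5 46.43 gap -46.15
t 6.98 p [597.9 -85.9 179.9] r [-1.572e+00  1.000e-03  1.224e+00] F [ 0.9 -0.   0.3] M [ 0.05 -0.11 -0.04] gap 80.7 j [-0.2   0.44  1.39 -0.    1.31 -1.43]
r 3.97 phi -6.86 yaw-90 -19.88832580527105
Ft 0.06 Fr 0.87
```

View pics/w22.png

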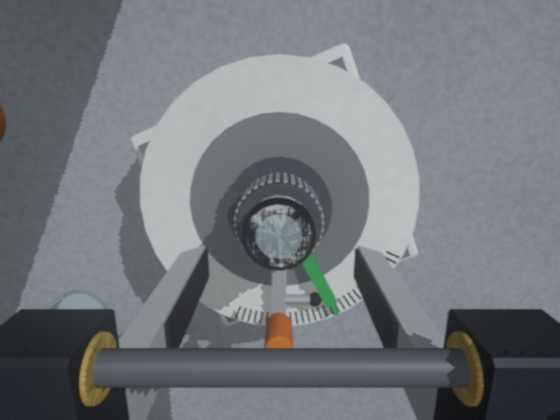

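Request:
servo_tool --commands '[{"dp": [-0.9,0,3.9],"turn": [0,0,0]},{"dp": [-0.9,0,3.9],"turn": [0,0,0]},{"dp": [-0.9,20,3.9],"turn": [0,0,0]},{"dp": [-0.9,40,3.9],"turn": [0,0,0]},{"dp": [-0.9,40,3.9],"turn": [0,0,0]}]'

```text
clock: 7.4
eef_pos: [592.9, -85.4, 136.0]
eef_rot: [-1.567, 0.002, 1.223]
wrist_force: [-1.0, -0.0, -0.9]
finger_gap: 93.7
```

```bash
python3 gap2.py w23 | head -2; python3 ang.py; 
```

```text
(array([594.14, -85.48]), 112.09, 118, 0.13) (array([593.08, -85.15]), 39.73, 89, 0.13)
arm 7.87 7.93
t 7.45 p [593.5 -85.6 138.2] r [-1.569  0.002  1.223] F [1.1 0.2 0.8] M [ 0.08 -0.05 -0.02] gap 93.9 j [-0.2   0.47  1.45 -0.    1.23 -1.43]
r 0.43 phi -159.5 yaw-90 -19.907214329900143
Ft 0.2 Fr -1.12
```

View pics/w23.png

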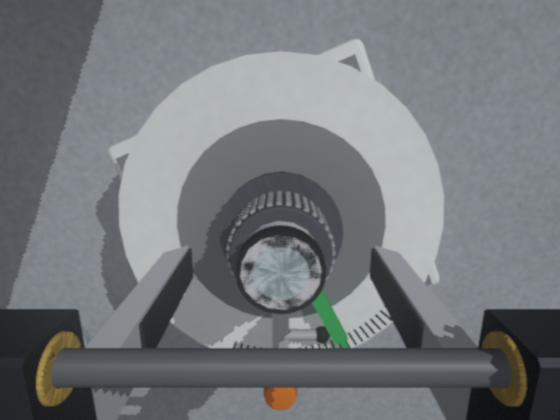

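Request:
servo_tool --commands '[{"dp": [0,20,-0.4],"turn": [0,0,0]},{"dp": [0,40,-0.4],"turn": [0,0,0]},{"dp": [0,40,-0.4],"turn": [0,0,0]},{"dp": [0,40,-0.4],"turn": [0,0,0]}]'

```text
clock: 7.78
eef_pos: [594.1, -85.8, 98.9]
eef_rot: [-1.568, 0.002, 1.223]
wrist_force: [-0.1, -0.1, -0.2]
finger_gap: 94.2
```

Request:
servo_tool --commands '[{"dp": [0,0,0],"turn": [0,0,0]},{"dp": [0,0,0],"turn": [0,0,0]},{"dp": [0,0,0],"turn": [0,0,0]},{"dp": [0,0,0],"turn": [0,0,0]},{"dp": [0,0,0],"turn": [0,0,0]}]' --grip 1 --force 10

```text
clock: 8.2
eef_pos: [594.3, -85.9, 99.4]
eef_rot: [-1.569, 0.002, 1.223]
wrist_force: [0.4, 0.2, -0.2]
finger_gap: 64.1
```

```bash
python3 ang.py; python3 gap2.py w24 | head -2; 
```

```text
t 8.2 p [594.3 -85.9  99.4] r [-1.569  0.002  1.223] F [ 0.4  0.2 -0.2] M [ 0.1  -0.08 -0.01] gap 64.1 j [-0.2   0.51  1.48 -0.    1.15 -1.43]
r 0.58 phi -50.5 yaw-90 -19.904233998161573
Ft 0.43 Fr 0.14
(array([594.17, -85.46]), 112.1, 110, 0.11) (array([592.72, -85.14]), 39.68, 77, 0.29)
arm 8.82 9.19
```

View pics/w24.png

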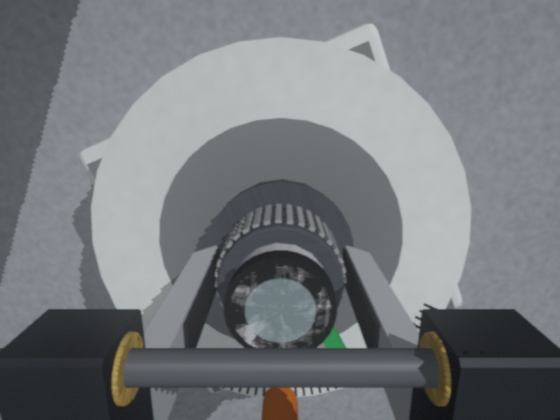

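Fingers straddle the ring evenly. Continue closing.

Request:
servo_tool --commands '[{"dp": [0,0,0],"turn": [0,0,0]},{"dp": [0,0,0],"turn": [0,0,0]},{"dp": [0,0,0],"turn": [0,0,0]}]' --grip 1 --force 20

```text
clock: 8.5
eef_pos: [594.2, -86.1, 99.3]
eef_rot: [-1.569, 0.002, 1.223]
wrist_force: [-1.2, -1.9, 0.5]
finger_gap: 59.6
```

```bash
python3 ang.py
```

```text
t 8.5 p [594.2 -86.1  99.3] r [-1.569  0.002  1.223] F [-1.2 -1.9  0.5] M [-0.19  0.04  0.07] gap 59.6 j [-0.2   0.51  1.48 -0.    1.15 -1.43]
r 0.71 phi -71.57 yaw-90 -19.911893058385445
Ft -1.75 Fr 1.45
```

Request:
servo_tool --commands '[{"dp": [0,0,0],"turn": [0,3,0]},{"dp": [0,0,0],"turn": [0,6,0]},{"dp": [0,0,0],"turn": [0,9,0]},{"dp": [0,0,0],"turn": [0,12,0]}]'

```text
clock: 8.83
eef_pos: [594.1, -86.4, 99.3]
eef_rot: [-1.569, 0.003, 1.012]
wrist_force: [-2.3, -4.5, 0.0]
finger_gap: 59.7
```

```bash
python3 ang.py;python3 gap2.py w25 | head -2; python3 ang.py; python3 - <<'E'
from meas import *
c=snap("side","s25"); im=c["img"]; cv2.imwrite("pics/s25z.png",cv2.resize(im[185:295,255:375],(720,660),interpolation=2)[:600,:,::-1])
E
```

```text
t 8.83 p [594.1 -86.4  99.3] r [-1.569  0.003  1.012] F [-2.3 -4.5  0. ] M [-0.43  0.17  0.32] gap 59.7 j [-0.2   0.51  1.48 -0.    1.15 -1.21]
r 0.96 phi -83.76 yaw-90 -32.04423692097335
Ft -2.82 Fr 4.18
(array([594.17, -85.52]), 112.12, 112, 0.11) (array([592.63, -84.58]), 39.37, 84, 0.24)
arm 7.11 6.99
t 8.88 p [594.  -86.4  99.2] r [-1.569  0.003  1.008] F [-2.1 -3.8  0. ] M [-0.37  0.14  0.  ] gap 59.7 j [-0.2   0.51  1.48 -0.    1.15 -1.21]
r 0.98 phi -84.62 yaw-90 -32.270863303089364
Ft -2.46 Fr 3.62
```

View pics/w25.png

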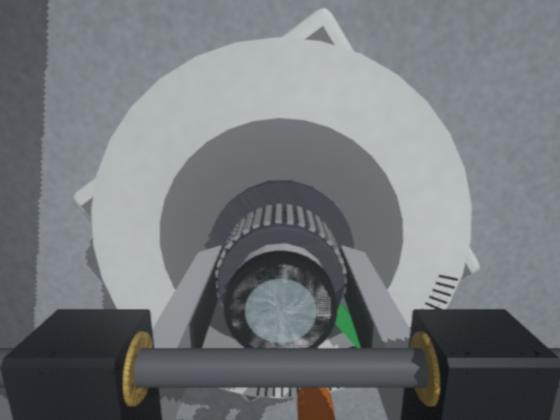

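View pics/s25z.png

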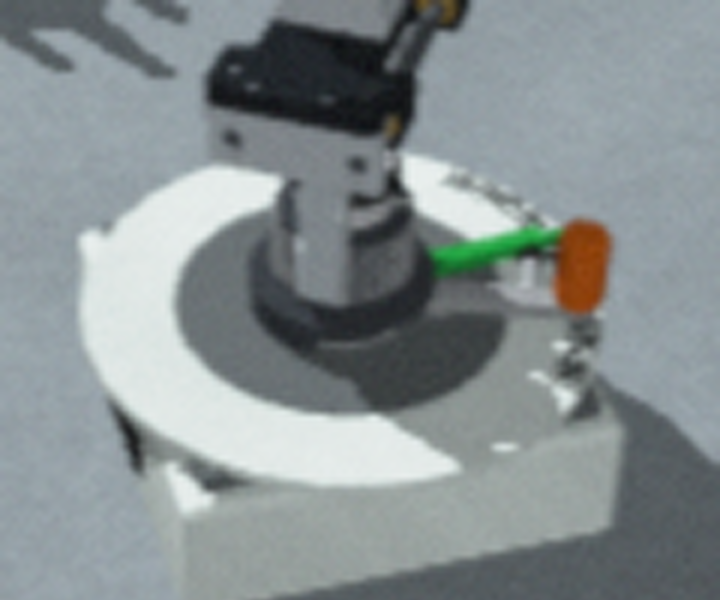

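Request:
servo_tool --commands '[{"dp": [0,0,0],"turn": [0,4,0]},{"dp": [0,0,0],"turn": [0,8,0]},{"dp": [0,0,0],"turn": [0,12,0]},{"dp": [0,0,0],"turn": [0,16,0]},{"dp": [0,0,0],"turn": [0,20,0]}]'

```text
clock: 9.35
eef_pos: [593.7, -86.7, 99.2]
eef_rot: [-1.57, 0.004, 0.662]
wrist_force: [-4.3, -4.9, 1.2]
finger_gap: 59.9
```

```bash
python3 ang.py
```

```text
t 9.35 p [593.7 -86.7  99.2] r [-1.57   0.004  0.662] F [-4.3 -4.9  1.2] M [-0.56  0.42  0.36] gap 59.9 j [-0.2   0.51  1.48 -0.    1.15 -0.87]
r 1.36 phi -99.18 yaw-90 -52.05378651454026
Ft -3.45 Fr 5.55
```

Request:
servo_tool --commands '[{"dp": [0,0,0],"turn": [0,4,0]},{"dp": [0,0,0],"turn": [0,8,0]},{"dp": [0,0,0],"turn": [0,12,0]},{"dp": [0,0,0],"turn": [0,16,0]},{"dp": [0,0,0],"turn": [0,19,0]}]'

```text
clock: 9.77
eef_pos: [593.3, -87.1, 99.2]
eef_rot: [-1.571, 0.005, 0.329]
wrist_force: [-6.0, -5.8, 2.2]
finger_gap: 59.7
```

```bash
python3 ang.py; python3 - <<'E'
from meas import *
c=snap("side","s26"); im=c["img"]; cv2.imwrite("pics/s26z.png",cv2.resize(im[185:295,255:375],(720,660),interpolation=2)[:600,:,::-1])
E
python3 ang.py
```

```text
t 9.77 p [593.3 -87.1  99.2] r [-1.571  0.005  0.329] F [-6.  -5.8  2.2] M [-0.56  0.57  0.33] gap 59.7 j [-0.21  0.51  1.48 -0.    1.15 -0.53]
r 1.8 phi -111.33 yaw-90 -71.14034026723043
Ft -3.44 Fr 7.57
t 9.82 p [593.3 -87.1  99.3] r [-1.571  0.005  0.326] F [-8.2 -4.1  1.6] M [-0.55  0.48  0.04] gap 59.7 j [-0.21  0.51  1.48 -0.    1.15 -0.53]
r 1.82 phi -111.31 yaw-90 -71.3366667954502
Ft -6.16 Fr 6.79
```

View pics/s26z.png

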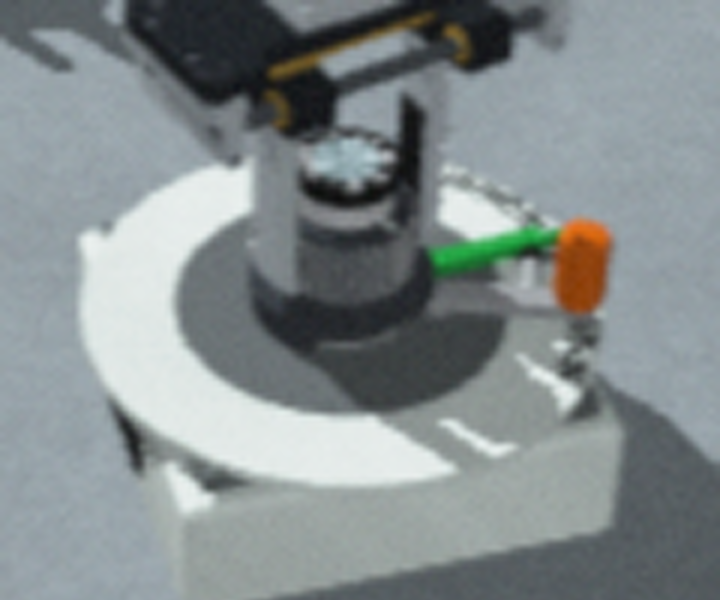

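Request:
servo_tool --commands '[{"dp": [-0.4,0,-0.1],"turn": [0,1.5,0]},{"dp": [-0.8,0,-0.2],"turn": [0,3,0]},{"dp": [-0.8,0,-0.2],"turn": [0,4.5,0]},{"dp": [-0.8,0,-0.2],"turn": [0,6,0]}]'

```text
clock: 10.15
eef_pos: [592.9, -87.3, 99.3]
eef_rot: [-1.572, 0.004, 0.222]
wrist_force: [-0.4, -0.3, -1.2]
finger_gap: 59.6
```

```bash
python3 ang.py
```

```text
t 10.15 p [592.9 -87.3  99.3] r [-1.572  0.004  0.222] F [-0.4 -0.3 -1.2] M [ 0.16 -0.73  0.34] gap 59.6 j [-0.21  0.51  1.48 -0.    1.15 -0.43]
r 2.12 phi -118.33 yaw-90 -77.2708956402562
Ft -0.15 Fr 0.45
```

Request:
servo_tool --commands '[{"dp": [-0.1,0,0],"turn": [0,1.7,0]},{"dp": [-0.15,0,0],"turn": [0,3.4,0]},{"dp": [-0.2,0,0],"turn": [0,5,0]}]'

```text
clock: 10.4
eef_pos: [592.8, -87.3, 99.2]
eef_rot: [-1.572, 0.004, 0.136]
wrist_force: [-1.1, -2.7, -0.1]
finger_gap: 59.6
```

Request:
servo_tool --commands '[{"dp": [-0.1,0,0],"turn": [0,1.7,0]},{"dp": [-0.15,0,0],"turn": [0,3.4,0]},{"dp": [-0.2,0,0],"turn": [0,5,0]}]'

```text
clock: 10.65
eef_pos: [592.7, -87.3, 99.3]
eef_rot: [-1.573, 0.003, 0.05]
wrist_force: [-2.2, -2.1, 0.3]
finger_gap: 59.3
```

```bash
python3 ang.py
```

```text
t 10.65 p [592.7 -87.3  99.3] r [-1.573  0.003  0.05 ] F [-2.2 -2.1  0.3] M [-0.21 -0.14  0.3 ] gap 59.3 j [-0.21  0.51  1.48 -0.    1.15 -0.25]
r 2.26 phi -124.06 yaw-90 -87.16067770405654
Ft -0.63 Fr 2.91
```

Request:
servo_tool --commands '[{"dp": [-0.2,0,0],"turn": [0,2,0]},{"dp": [-0.3,0,0],"turn": [0,4,0]},{"dp": [-0.4,0,0],"turn": [0,6,0]}]'

```text
clock: 10.9
eef_pos: [592.4, -87.3, 99.3]
eef_rot: [-1.573, 0.003, -0.054]
wrist_force: [0.2, -2.8, -1.7]
finger_gap: 59.7
```

```bash
python3 ang.py
```

```text
t 10.9 p [592.4 -87.3  99.3] r [-1.573  0.003 -0.054] F [ 0.2 -2.8 -1.7] M [-0.3  -0.33  0.28] gap 59.7 j [-0.21  0.51  1.48 -0.    1.15 -0.15]
r 2.41 phi -128.87 yaw-90 -93.12024426183861
Ft 1.94 Fr 2.04
```

Request:
servo_tool --commands '[{"dp": [-0.1,0,0],"turn": [0,2,0]},{"dp": [-0.2,0,0],"turn": [0,4,0]},{"dp": [-0.2,0,0],"turn": [0,6,0]}]'

```text
clock: 11.15
eef_pos: [592.3, -87.3, 99.3]
eef_rot: [-1.573, 0.002, -0.158]
wrist_force: [-1.6, -1.9, -0.7]
finger_gap: 59.6
```

```bash
python3 ang.py
```

```text
t 11.15 p [592.3 -87.3  99.3] r [-1.573  0.002 -0.158] F [-1.6 -1.9 -0.7] M [-0.34  0.04  0.32] gap 59.6 j [-0.21  0.51  1.48 -0.    1.15 -0.05]
r 2.5 phi -132.08 yaw-90 -99.07758132338643
Ft 0.14 Fr 2.5
```

Request:
servo_tool --commands '[{"dp": [-0.1,0,0],"turn": [0,2,0]},{"dp": [-0.2,0,0],"turn": [0,4,0]},{"dp": [-0.3,0,0],"turn": [0,6,0]}]'

```text
clock: 11.4
eef_pos: [592.1, -87.2, 99.3]
eef_rot: [-1.574, 0.002, -0.262]
wrist_force: [-0.4, -2.2, 0.5]
finger_gap: 59.5
```

```bash
python3 ang.py
```

```text
t 11.4 p [592.1 -87.2  99.3] r [-1.574  0.002 -0.262] F [-0.4 -2.2  0.5] M [-0.28 -0.06  0.26] gap 59.5 j [-0.21  0.51  1.49 -0.    1.15  0.06]
r 2.61 phi -135.9 yaw-90 -105.03219003452203
Ft 1.27 Fr 1.82
```

Request:
servo_tool --commands '[{"dp": [-0.1,0,0],"turn": [0,2,0]},{"dp": [-0.2,0,0],"turn": [0,4,0]},{"dp": [-0.3,0,0],"turn": [0,6,0]}]'

```text
clock: 11.65
eef_pos: [591.9, -87.1, 99.3]
eef_rot: [-1.574, 0.001, -0.366]
wrist_force: [-0.2, -2.7, 0.2]
finger_gap: 59.9
```

```bash
python3 ang.py
```

```text
t 11.65 p [591.9 -87.1  99.3] r [-1.574e+00  1.000e-03 -3.660e-01] F [-0.2 -2.7  0.2] M [-0.34 -0.05  0.31] gap 59.9 j [-0.21  0.51  1.49 -0.    1.15  0.16]
r 2.69 phi -140.29 yaw-90 -110.9874249655926
Ft 1.94 Fr 1.92
```

Request:
servo_tool --commands '[{"dp": [-0.1,0,0],"turn": [0,2,0]},{"dp": [-0.2,0,0],"turn": [0,4,0]},{"dp": [-0.3,0,0],"turn": [0,6,0]}]'

```text
clock: 11.9
eef_pos: [591.7, -87.1, 99.3]
eef_rot: [-1.574, 0.001, -0.47]
wrist_force: [0.3, -3.2, -0.1]
finger_gap: 59.5
```

```bash
python3 ang.py; python3 - <<'E'
from meas import *
c=snap("wrist","w27")
c=snap("side","s27"); im=c["img"]; cv2.imwrite("pics/s27z.png",cv2.resize(im[185:295,255:375],(720,660),interpolation=2)[:600,:,::-1])
E
```

```text
t 11.9 p [591.7 -87.1  99.3] r [-1.574e+00  1.000e-03 -4.700e-01] F [ 0.3 -3.2 -0.1] M [-0.22 -0.01  0.25] gap 59.5 j [-0.21  0.51  1.49 -0.    1.15  0.27]
r 2.81 phi -143.51 yaw-90 -116.9501822508484
Ft 2.79 Fr 1.66
```

View pics/s27z.png

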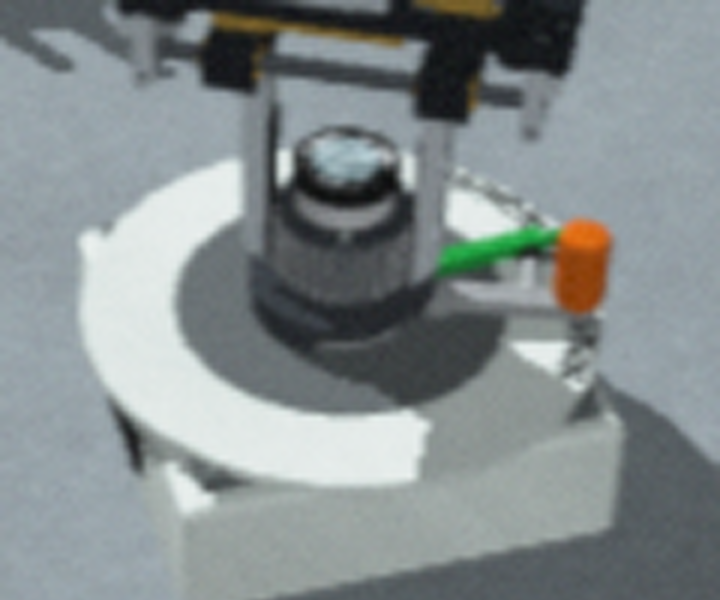

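View pics/w27.png

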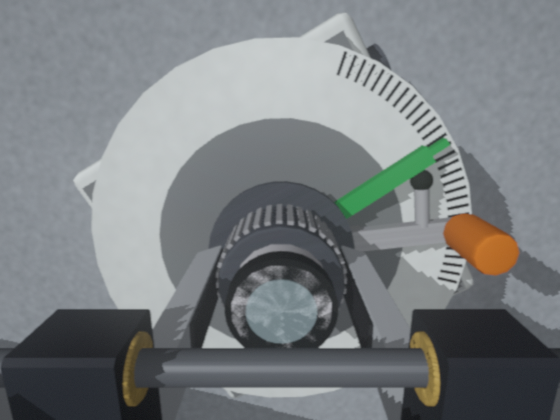

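```bash
python3 gap2.py w28|head -2; python3 ang.py
```

```text
(array([593.84, -85.67]), 112.07, 115, 0.13) (array([594.3 , -84.96]), 39.93, 75, 0.12)
arm 8.2 8.24
t 12.05 p [591.7 -87.1  99.3] r [-1.574e+00  1.000e-03 -4.690e-01] F [ 0.8 -2.3 -0.1] M [-0.27 -0.03 -0.15] gap 59.7 j [-0.21  0.51  1.49 -0.    1.15  0.26]
r 2.81 phi -142.68 yaw-90 -116.88138845508117
Ft 2.29 Fr 0.77
```

Request:
servo_tool --commands '[{"dp": [-0.1,0,0],"turn": [0,2,0]},{"dp": [-0.2,0,0],"turn": [0,4,0]},{"dp": [-0.3,0,0],"turn": [0,6,0]}]'

```text
clock: 12.3
eef_pos: [591.5, -87.0, 99.3]
eef_rot: [-1.574, 0.0, -0.573]
wrist_force: [1.1, -2.9, -0.5]
finger_gap: 59.9
```

```bash
python3 ang.py
```

```text
t 12.3 p [591.5 -87.   99.3] r [-1.574  0.    -0.573] F [ 1.1 -2.9 -0.5] M [-0.21 -0.05  0.3 ] gap 59.9 j [-0.21  0.51  1.49 -0.    1.15  0.37]
r 2.88 phi -146.85 yaw-90 -122.82431620871594
Ft 3.03 Fr 0.68
```

Request:
servo_tool --commands '[{"dp": [-0.1,0,0],"turn": [0,2,0]},{"dp": [-0.2,0,0],"turn": [0,4,0]},{"dp": [-0.3,0,0],"turn": [0,6,0]}]'

```text
clock: 12.55
eef_pos: [591.4, -86.8, 99.3]
eef_rot: [-1.574, -0.0, -0.677]
wrist_force: [0.6, -3.3, -1.2]
finger_gap: 59.5
```

```bash
python3 ang.py
```

```text
t 12.55 p [591.4 -86.8  99.3] r [-1.574 -0.    -0.677] F [ 0.6 -3.3 -1.2] M [-0.2   0.    0.31] gap 59.5 j [-0.21  0.51  1.49 -0.    1.15  0.47]
r 2.96 phi -150.99 yaw-90 -128.77338104870935
Ft 3.17 Fr 1.05
```

Request:
servo_tool --commands '[{"dp": [0,0,-0.1],"turn": [0,2,0]},{"dp": [-0.1,0,-0.1],"turn": [0,4,0]},{"dp": [-0.2,0,-0.1],"turn": [0,6,0]}]'

```text
clock: 12.8
eef_pos: [591.2, -86.7, 99.3]
eef_rot: [-1.574, -0.001, -0.781]
wrist_force: [2.5, -2.9, -0.4]
finger_gap: 59.9
```

```bash
python3 ang.py
```

```text
t 12.8 p [591.2 -86.7  99.3] r [-1.574e+00 -1.000e-03 -7.810e-01] F [ 2.5 -2.9 -0.4] M [-0.04  0.06  0.28] gap 59.9 j [-0.21  0.51  1.49 -0.    1.15  0.58]
r 3.03 phi -153.69 yaw-90 -134.7255910358977
Ft 3.7 Fr -0.97
```

Request:
servo_tool --commands '[{"dp": [0,0,-0.1],"turn": [0,2,0]},{"dp": [-0.1,0,-0.1],"turn": [0,4,0]},{"dp": [-0.1,0,-0.1],"turn": [0,6,0]}]'

```text
clock: 13.05
eef_pos: [591.1, -86.6, 99.2]
eef_rot: [-1.573, -0.001, -0.884]
wrist_force: [-0.1, -1.1, -0.4]
finger_gap: 59.7
```

```bash
python3 ang.py
```

```text
t 13.05 p [591.1 -86.6  99.2] r [-1.573e+00 -1.000e-03 -8.840e-01] F [-0.1 -1.1 -0.4] M [0.1  0.16 0.37] gap 59.7 j [-0.21  0.51  1.49 -0.    1.15  0.68]
r 3.08 phi -156.7 yaw-90 -140.66468149784689
Ft 0.91 Fr 0.55
```

Request:
servo_tool --commands '[{"dp": [0,0,0],"turn": [0,1.3,0]},{"dp": [-0.1,0,0],"turn": [0,2.6,0]}]'

```text
clock: 13.22
eef_pos: [591.3, -86.5, 99.2]
eef_rot: [-1.573, -0.001, -0.929]
wrist_force: [4.6, 0.1, -2.9]
finger_gap: 59.7
```

```bash
python3 ang.py
```

```text
t 13.22 p [591.3 -86.5  99.2] r [-1.573e+00 -1.000e-03 -9.290e-01] F [ 4.6  0.1 -2.9] M [ 0.22 -0.97  0.81] gap 59.7 j [-0.21  0.51  1.49 -0.    1.15  0.72]
r 2.86 phi -158.15 yaw-90 -143.22490610827498
Ft 1.61 Fr -4.35
```

```bash
python3 gap2.py w29|head -3; python3 ang.py;python3 gap2.py w30|head -2;
```

```text
(array([593.77, -85.58]), 112.05, 119, 0.18) (array([594.34, -85.03]), 39.79, 72, 0.19)
arm 7.8 7.83
(336.2, 219.5) 82.5 35.34 gap 7.99
t 13.27 p [591.4 -86.4  99.2] r [-1.572e+00 -1.000e-03 -9.310e-01] F [ 3.7 -1.5 -2.9] M [-0.03 -0.64  0.46] gap 60.1 j [-0.21  0.51  1.49 -0.    1.14  0.73]
r 2.7 phi -159.02 yaw-90 -143.33667233260655
Ft 2.73 Fr -2.93
(array([593.75, -85.6 ]), 112.04, 117, 0.19) (array([594.34, -85.06]), 39.8, 76, 0.19)
arm 7.81 7.84
```

View pics/w29.png

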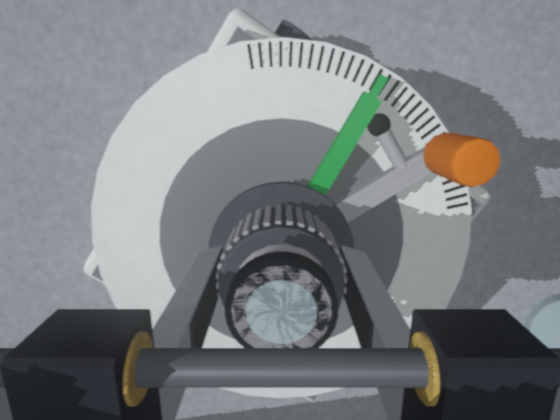

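Request:
servo_tool --commands '[{"dp": [0,0,0],"turn": [0,0.5,0]},{"dp": [0,0,0],"turn": [0,0.7,0]}]'

```text
clock: 13.48
eef_pos: [591.6, -86.3, 99.2]
eef_rot: [-1.572, -0.002, -0.941]
wrist_force: [3.5, -0.4, -3.7]
finger_gap: 59.8
```

```bash
python3 ang.py; python3 gap2.py w31|head -2; python3 ang.py
```

```text
t 13.48 p [591.6 -86.3  99.2] r [-1.572 -0.002 -0.941] F [ 3.5 -0.4 -3.7] M [ 0.09 -0.73  0.73] gap 59.8 j [-0.21  0.51  1.49 -0.    1.14  0.74]
r 2.48 phi -159.83 yaw-90 -143.89909528222987
Ft 1.62 Fr -3.12
(array([593.77, -85.6 ]), 112.06, 114, 0.14) (array([594.64, -84.84]), 39.57, 71, 0.16)
arm 7.81 7.84
t 13.53 p [591.6 -86.2  99.2] r [-1.572 -0.002 -0.941] F [ 5.3 -0.6 -3. ] M [ 0.08 -0.8   0.72] gap 59.9 j [-0.21  0.51  1.49 -0.    1.14  0.74]
r 2.46 phi -160.31 yaw-90 -143.90711503812986
Ft 2.32 Fr -4.77
```

Request:
servo_tool --commands '[{"dp": [0,0,0],"turn": [0,-0.3,0]},{"dp": [0,0,0],"turn": [0,-0.3,0]}]'

```text
clock: 13.7
eef_pos: [591.6, -86.3, 99.2]
eef_rot: [-1.572, -0.002, -0.935]
wrist_force: [3.7, -0.6, -2.6]
finger_gap: 59.8
```

```bash
python3 ang.py
```

```text
t 13.7 p [591.6 -86.3  99.2] r [-1.572 -0.002 -0.935] F [ 3.7 -0.6 -2.6] M [-0.01 -0.63  0.26] gap 59.8 j [-0.21  0.51  1.49 -0.    1.14  0.73]
r 2.46 phi -159.43 yaw-90 -143.5867788867465
Ft 1.89 Fr -3.28
```

Request:
servo_tool --commands '[{"dp": [0,0,0],"turn": [0,0,0]},{"dp": [0,0,0],"turn": [0,0,0]},{"dp": [0,0,0],"turn": [0,0,0]},{"dp": [0,0,0],"turn": [0,0,0]},{"dp": [0,0,0],"turn": [0,0,0]}]' --grip -1

```text
clock: 14.12
eef_pos: [591.5, -86.2, 99.2]
eef_rot: [-1.572, -0.001, -0.935]
wrist_force: [0.4, 0.1, 0.5]
finger_gap: 89.9
```

```bash
python3 ang.py; python3 gap2.py w32|head -2
```

```text
t 14.12 p [591.5 -86.2  99.2] r [-1.572e+00 -1.000e-03 -9.350e-01] F [0.4 0.1 0.5] M [0.06 0.12 0.06] gap 89.9 j [-0.21  0.51  1.49 -0.    1.14  0.73]
r 2.55 phi -162.04 yaw-90 -143.58942423229064
Ft 0.04 Fr -0.4
(array([593.73, -85.54]), 112.06, 113, 0.13) (array([594.35, -85.  ]), 39.82, 92, 0.18)
arm 8.07 8.09
```

View pics/w32.png

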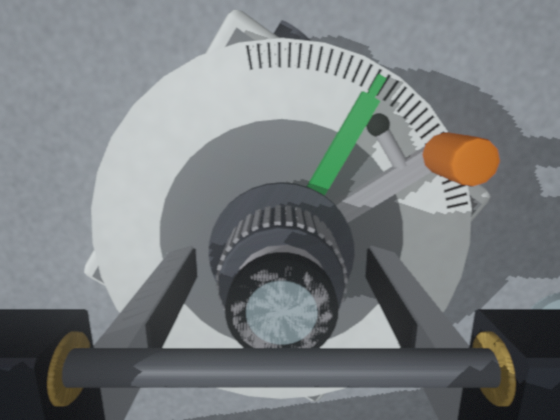

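Request:
servo_tool --commands '[{"dp": [0,-20,0],"turn": [0,0,0]},{"dp": [0,-55,0],"turn": [0,0,0]},{"dp": [0,-90,0],"turn": [0,0,0]},{"dp": [0,-130,0],"turn": [0,0,0]},{"dp": [0,-131,0],"turn": [0,0,0]}]'

```text
clock: 14.58
eef_pos: [593.5, -86.3, 238.3]
eef_rot: [-1.565, -0.01, -0.935]
wrist_force: [-0.2, -0.5, 0.5]
finger_gap: 93.9
```

Request:
servo_tool --commands '[{"dp": [0,0,0],"turn": [0,-7,0]},{"dp": [0,0,0],"turn": [0,-14,0]},{"dp": [0,0,0],"turn": [0,-21,0]},{"dp": [0,0,0],"turn": [0,-28,0]}]'

```text
clock: 14.92
eef_pos: [593.5, -86.3, 238.3]
eef_rot: [-1.57, -0.011, -0.441]
wrist_force: [0.7, 0.2, -0.1]
finger_gap: 94.2
```

Request:
servo_tool --commands '[{"dp": [0,0,0],"turn": [0,-7,0]},{"dp": [0,0,0],"turn": [0,-14,0]},{"dp": [0,0,0],"turn": [0,-21,0]},{"dp": [0,0,0],"turn": [0,-26,0]},{"dp": [0,0,0],"turn": [0,-26,0]}]'

```text
clock: 15.33
eef_pos: [593.5, -86.3, 238.1]
eef_rot: [-1.575, -0.011, 0.017]
wrist_force: [0.0, -0.5, 0.3]
finger_gap: 94.1
```

Request:
servo_tool --commands '[{"dp": [6,0,-28],"turn": [0,0,0]},{"dp": [6,0,-56],"turn": [0,0,0]},{"dp": [6,0,-56],"turn": [0,0,0]},{"dp": [6,0,-56],"turn": [0,0,0]}]'

```text
clock: 15.67
eef_pos: [600.3, -143.1, 238.1]
eef_rot: [-1.575, -0.01, 0.013]
wrist_force: [0.6, 0.6, -0.5]
finger_gap: 94.0
```

```bash
python3 ang.py; python3 gap2.py w33|head -2; python3 ang.py; python3 - <<'E'
from meas import *
im=cv2.imread("pics/w33.png"); cv2.imwrite("pics/w33z.png",cv2.resize(im[80:230,220:420],(800,600),interpolation=2))
c=snap("side","s33")
E
```

```text
t 15.67 p [ 600.3 -143.1  238.1] r [-1.575 -0.01   0.013] F [ 0.6  0.6 -0.5] M [ 0.02 -0.02 -0.02] gap 94.0 j [-0.29  0.42  1.28 -0.    1.43 -0.31]
r 58.06 phi -83.72 yaw-90 -89.2762838159223
Ft 0.68 Fr -0.51
(array([594.  , -85.45]), 112.12, 125, 0.13) (array([593.87, -85.43]), 39.8, 106, 0.01)
arm 7.75 7.73
t 15.72 p [ 600.4 -142.2  238.2] r [-1.575 -0.01   0.014] F [ 0.2 -0.7 -0.4] M [-0.01 -0.01  0.03] gap 94.1 j [-0.29  0.42  1.28 -0.    1.43 -0.31]
r 57.13 phi -83.57 yaw-90 -89.1795600400402
Ft 0.08 Fr 0.69
```

View pics/w33.png

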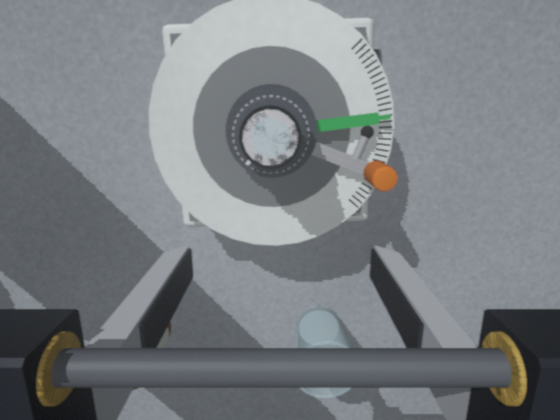

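View pics/w33z.png

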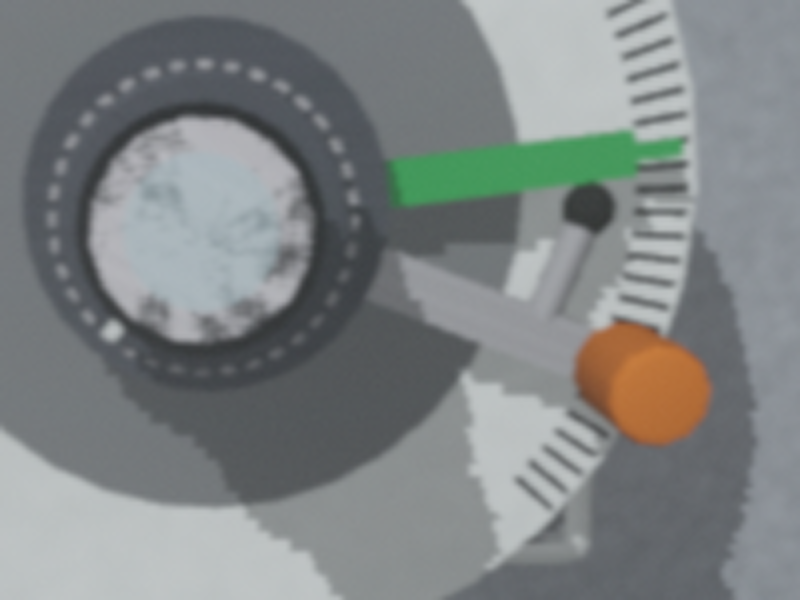

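```bash
python3 - <<'E'
from meas import *
import pickle
def arm(c):
    D=np.array(circ(c,(594,-85.4),74,112,-1,8)[0]);ax=np.array(circ(c,(594,-85.4),92,40,1,6)[0])
    H=hsv(c); h,s,v=H[...,0],H[...,1],H[...,2]
    m=((h>45)&(h<80)&(s>100)&(v>110)).astype(np.uint8)
    k,l,sta,_=cv2.connectedComponentsWithStats(m); i=1+sta[1:,4].argmax(); ys,xs=np.nonzero(l==i)
    q=ray(c,np.c_[xs,ys],86)[:,:2]-ax; r=np.hypot(*q.T);k=(r>45)&(r<92);th=np.arctan2(q[k,1],q[k,0])
    g=cv2.cvtColor(c["img"],cv2.COLOR_RGB2GRAY).astype(np.float32)
    # tick profile at r=107 z=74
    t=np.radians(np.arange(-50,50,.05)); P=0
    for rr in (105,106,107):
        uv=proj(c,np.c_[D[0]+rr*np.cos(t),D[1]+rr*np.sin(t),0*t+74]).astype(np.float32); P=P+cv2.remap(g,uv[:,:1],uv[:,1:],1)[:,0]
    return np.degrees((th*r[k]**2).sum()/(r[k]**2).sum()),D,ax,P
c1=pickle.load(open("w4.pkl","rb")); a1=arm(c1)
c2=snap("wrist","w34"); a2=arm(c2)
print(a1[:3],a2[:3])
hp=lambda p:p-cv2.GaussianBlur(p[:,None].astype(np.float32),(1,81),20)[:,0]
sel=slice(1200,1900) # 10..45 deg ticks
x,y=hp(a1[3])[sel],hp(a2[3])
best=max(range(-30,31),key=lambda d:np.corrcoef(x,y[1200+d:1900+d])[0,1]); print("dial shift deg",best*.05,np.corrcoef(x,y[1200+best:1900+best])[0,1])
im=c2["img"];cv2.imwrite("pics/w34n.png",cv2.resize(im[95:165,300:400],(800,560),interpolation=2)[:,:,::-1])
E
```

```text
(np.float64(7.522614897070544), array([593.96, -85.41]), array([593.87, -85.38])) (np.float64(7.812023830309089), array([593.99, -85.43]), array([593.9 , -85.43]))
dial shift deg 0.0 0.9973318123646833
```

View pics/w34n.png

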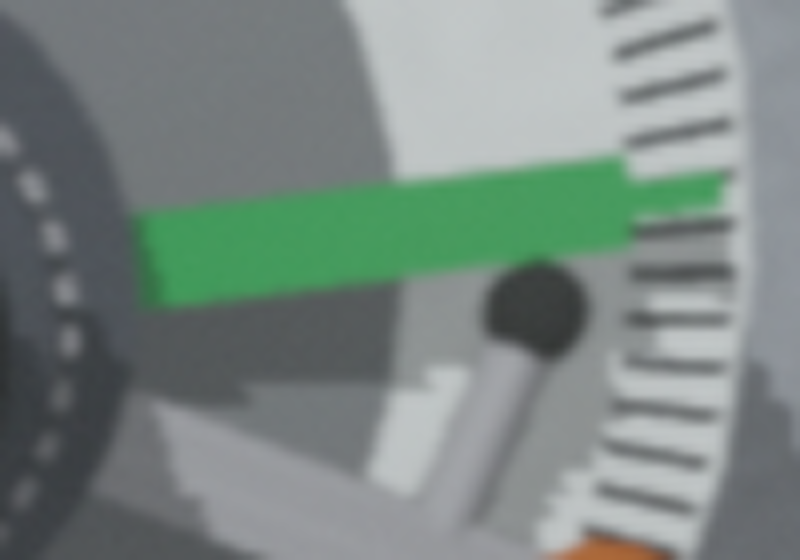

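View pics/s33.png

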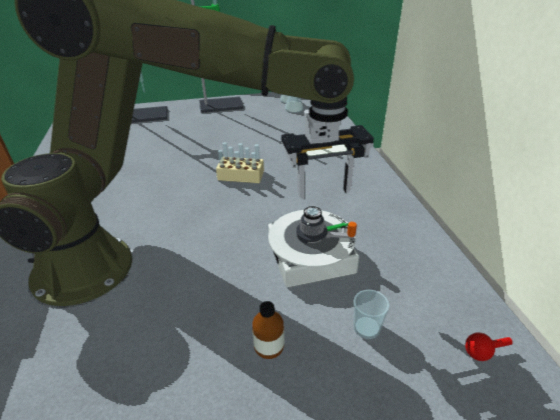

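```bash
python3 - <<'E'
from h import *
st(); print(manip.sign_off())
E
```

```text
t 15.82 p [ 600.5 -141.4  238.4] r [-1.575 -0.011  0.017] F [0.4 0.  0.7] M [ 0.02 -0.02 -0.02] gap 93.9 j [-0.29  0.42  1.28 -0.    1.43 -0.31]
the job is handed in; nothing more can be done
None
```

The lock ring is tight, the steady is resting against the green arm, and the job was handed in at 15.8 s. The pointer did move slightly, about 0.3°.

**Steady:** I gripped the orange knob, swung the steady about 60° counter-clockwise, then crept in until the nose rested on the green arm. Contact was judged from the image and from the knob's movement shrinking under the same push. The camera-computed gap read about -0.6 mm there, which I took as measurement bias.

**Lock ring:** One grasp turned it clockwise about 123.7°. Drag was about 0.3 Nm for most of the turn. It then rose to 0.37 Nm and up to the stop, with a brief peak of 0.81 Nm and about 0.73 Nm held on a final small push. I then let go and backed off clear.

**Last checks:**
- **Ring:** the white mark moved from about -1° to about -125°, so it turned with the gripper and showed no sign of slipping.
- **Steady:** its nose is still against the arm.
- **Pointer:** it reads 7.8° against 7.5° at the start, seen from nearly the same viewpoint with the dial ticks matching, so it moved about +0.3° (counter-clockwise). Measurement scatter is about 0.05°. Views taken while the ring was gripped scattered more, between 7.8° and 8.2°.
- **Glassware:** the bottle, beaker and rack look undisturbed, and the gripper is open and touching nothing.

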